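# Hang the tee connector on the drying stand

### The job

Take the drying bar by its black handle off the drying stand, thread its shaft through the straight run of the tee-shaped metal connector lying on the draining board, and use the bar to lift the tee and carry it to the stand. Lower the bar into both notches of the stand with the tee hanging freely between the two uprights, and only then let go. The tee is disinfected, so do not touch it with the gripper or drop it, and leave the elbow connector and everything else on the table where it is.

Things in the scene. Friction and masses are not known exactly. Their poses are not given: they have to be found in the camera images.
- rack_seat (a point): Seat on the drying stand: the point midway between its two V notches, on the axis of a seated bar, 120 mm above the table. Its y axis is the line from notch to notch, positive towards the handle's side; z up. Yaw within 0.2 rad of the world axes.
- rack: Drying stand, steel, fixed: base plate 90 x 170 x 10 mm (origin under its centre), two uprights 22 mm wide, 8 mm thick, at y = -60 and +60 mm of its frame (clear gap 112 mm), each topped by an upward-open 90-degree V notch 37 mm wide and 18 mm deep, whose upper ends are 132 mm above the table.
- bar: Drying bar, 160 g, 205 mm long: round steel shaft 12 mm in diameter, 150 mm long, with a black square handle at one end. Origin on the axis, mid-shaft; +y runs along the axis to the handle (y = 75 to 130 mm), free tip at y = -75 mm. At the start it lies level in both notches, axis 120 mm above the table, handle to the left (+y) outside the stand; it lifts straight up out of them.
- bar_handle (a point): Centre of the bar's handle, 22 x 22 mm across and 55 mm along the bar's y axis, where it is to be grasped; 102.5 mm from mid-shaft. At the start it is 120 mm above the table, free below, its flat sides upright (facing the bar's +x and -x).
- bar_mid (a point): Middle of the bar's shaft, on its axis (same point as the bar's origin).
- bar_tip (a point): Free end of the shaft, on its axis.
- tee: Tee connector, aluminium, 0.14 to 0.28 kg: straight run 80 mm long, 50 mm outside diameter, with a through bore of 34 mm along its own y axis; side branch, 50 mm thick, along its +x to 60 mm from the bore's axis. Origin at the bore's centre. At the start it lies flat on the board, branch roughly away from the robot, one bore end facing left (+y), clear for the bar. It swings freely when lifted.
- tee_center (a point): Centre of the tee's run, on the bore's axis, half-way along (same as its origin). At the start the bore is level, its axis 39 mm above the table and 25 mm above the board.
- board: Draining board, grey plastic slab 240 (x) x 140 (y) x 14 mm, fixed to the table; origin at the centre of its underside. The tee and the elbow lie on it, side by side in x, in either order.
- elbow_center (a point): Corner of the aluminium elbow connector (two tubes of 50 mm outside diameter at a right angle, each about 45 mm long from the corner, lying flat, 64 mm high over the table) on the board beside the tee: not to be used or moved.
- sleeve_center (a point): Grey plastic sleeve, 48 mm in diameter, 70 mm tall, standing on the table; centre half-way up. Bystander.
- mask: Black rubber mask, a dome 94 mm in diameter and 75 mm tall; origin under its centre. Bystander.
- jar: Pink jar with steel cap, 80 mm in diameter, 110 mm tall; origin under its centre. Bystander.
- dish: Steel bowl 100 mm in diameter, 40 mm tall; origin under its centre. Bystander.
- spatula: Steel spatula lying on the table near the robot; origin on its underside. Bystander.

How it is judged (in metres and radians):
On the way, in this order (a step that is already met when the one before it is completed fails the run):
1. the bar is lifted out of the stand's notches (z of bar_mid in the frame of rack_seat above 0.025 m and contact force between the fingers and bar above 0.5 N), for 0.1 s.
2. the held bar is threaded through the run of the tee while the tee still lies on the board (x of tee_center in the frame of bar between -0.016 and 0.016 m and z of tee_center in the frame of bar between -0.016 and 0.016 m and y of tee_center in the frame of bar between -0.033 and 0.033 m and z of tee_center in the frame of board below 0.048 m and contact force between the fingers and bar above 0.5 N), for 0.1 s.
3. the tee hangs on the held bar, lifted well clear of the board (x of tee_center in the frame of bar between -0.016 and 0.016 m and z of tee_center in the frame of bar between -0.016 and 0.016 m and y of tee_center in the frame of bar between -0.033 and 0.033 m and height (world z) of tee_center above 0.08 m and contact force between the fingers and bar above 0.5 N), for 0.2 s.
4. the bar with the tee on it is lowered into both notches while still held (x of tee_center in the frame of bar between -0.016 and 0.016 m and z of tee_center in the frame of bar between -0.016 and 0.016 m and y of tee_center in the frame of bar between -0.033 and 0.033 m and x of bar_mid in the frame of rack_seat between -0.006 and 0.006 m and z of bar_mid in the frame of rack_seat between -0.006 and 0.006 m and y of bar_mid in the frame of rack_seat between -0.018 and 0.018 m and angle between the y axis of bar and the y axis of rack_seat, either way round below 0.06 rad and contact force between the fingers and bar above 0.5 N), for 0.1 s.
At the end, for the whole second after the job is handed in: The bar lies in both notches (middle of shaft within 6 mm across and in height, 18 mm along, of its seat; within 0.06 rad), the tee hangs on it clear of the uprights (bore centre within 16 mm of the bar's axis and 33 mm of mid-shaft), at rest and let go (x of tee_center in the frame of bar between -0.016 and 0.016 m and z of tee_center in the frame of bar between -0.016 and 0.016 m and y of tee_center in the frame of bar between -0.033 and 0.033 m and x of bar_mid in the frame of rack_seat between -0.006 and 0.006 m and z of bar_mid in the frame of rack_seat between -0.006 and 0.006 m and y of bar_mid in the frame of rack_seat between -0.018 and 0.018 m and angle between the y axis of bar and the y axis of rack_seat, either way round below 0.06 rad and contact force between tee and rack below 0.2 N and linear speed of tee below 0.03 m/s and linear speed of bar below 0.02 m/s and contact force between the fingers and bar below 0.05 N); the robot touches nothing.
It fails at once if the gripper or arm touches the tee (contact force between any of the fingers, the arm and tee above 0.5 N).
It fails at once if the tee falls from the board or the bar on to the table or the stand's base (height (world z) of tee_center below 0.03 m).
It fails at once if the elbow connector is moved by more than 20 mm (distance of elbow_center from where it was at the start of the episode above 0.02 m).
It fails at once if the sleeve, mask, jar, bowl or spatula is moved by more than 20 mm (distance of any of sleeve_center, mask, jar, dish, spatula from where it was at the start of the episode above 0.02 m).
It also fails if it takes over 72 s, if anything falls off the work surface, if the arm or the gripper's body presses on something with over 40 N, if the wrist force passes 120 N, or if a joint passes its speed limit or range.

### The arm

A 7-joint arm with a two-finger parallel gripper is mounted at the origin on the work surface. World frame = base frame: x ahead of the robot, y to its left, z up, the work surface at z = 0. Lengths are in m, angles in degrees, forces in N, time in s.
With the tool pointing down it reaches from about 0.425 to 0.875 m from the base axis. Payload 4.7 kg.
Tool frame: the origin (TCP) lies midway between the tips of the shut fingers; the grasp point (between the pads) lies env.grip_point_offset behind it (env.grip_point_offset is the distance from the TCP to the grasp point, in m); x points along the fingers, y is the direction in which the jaws open and shut, and the axes are right-handed (so a half turn about x gives the same grasp; the last joint's range is limited). The gripper opens to 87 mm and grips with 3 to 60 N. Pads are 19 mm wide; open, the fingers measure 117 mm over their backs; the gripper's body (75 mm by 190 mm) begins 51 mm behind the grasp point.
Start: joints at [72.714, 18.392, -4.016, 83.108, 1.295, 78.541, -3.26], TCP at [0.202, -0.618, 0.223] pointing down, gripper open.
Joint ranges: [-163.93, 163.93], [-17.29, 119.83], [-79.2, 71.16], [3.27, 140.29], [-89.18, 269.18], [5.43, 117.66], [-154.24, 154.24]. Speed limits (degrees/s): [147.25, 147.25, 180, 180, 180, 180, 180].

### API

Orientations are given as [roll, pitch, yaw] about the fixed x, y, z axes, in that order (R = Rz(yaw) Ry(pitch) Rx(roll)).
In Python, from cell import readout, read_camera, camera_params, sign_off, spot_in, pinpoint, env gives the robot as it stands.
- The arm moves only by the shell command python3 -m pendant 'ROWS' [OPENING] [FORCE]. ROWS is a JSON object of lists of equal length, an entry for each row: "xyz": the shift along the world's x, y, z in m, a list of three; "turn": the turn about the world's z in rad. A call has 1 to 10 rows; each row shifts and turns the pose as measured when the row begins; what a row does not reach is not made up. A row lasts 1/8 s, in which the tool goes at most 62.5 mm and 10.7 degrees, less where a joint would pass 70% of its speed; a pose out of reach is approached as far as the arm can. A call is refused whole if a number of a shift passes 0.0625 or a number of a turn 0.188, either way. A call with a gripper value outside its range is refused whole. OPENING is the opening, from 0 (shut) to 1 (fully open), set as the call begins (- or left out, the last holds). The fingers move at their own pace and stop on an object; FORCE is the grip in N (left out, the last holds). Time passes only in rows, so rows that do not move let the fingers close. It gives the time, the measured TCP pose, the force and the opening at its end, in the units of the state.
- readout.get_obs(): the state, without advancing time (a new reading comes with each control period).
- read_camera(name): name is "scene" or "side" or "wrist"; returns the picture (400x640x3 uint8, red, green, blue); there is no depth.
- camera_params(name): a dict with "fx", "fy", "cx", "cy" (pixels), "k1" (the pictures are not rectified: a ray, as slopes to the right and down, at radius r is drawn at 1 + k1 r^2 times it, then the intrinsics apply), "rvec" (rotation vector, rad) and "tvec" (3), from world to camera coordinates, as OpenCV has them; the wrist camera has in their place "hand_eye" (4x4, takes a point from camera to tool coordinates, whose origin is the TCP and whose axes are the tool frame's). Camera axes: x right, y down, z forward; pixel columns grow to the right and rows downward; lengths in m; the calibration is good to about 2 mm. A picture is of the moment at which its call begins: read the wrist's pose just before it. camera_params takes no time and is no camera call.
- sign_off(): hands the job in, once; it reports no verdict.
Trained networks look in the newest picture that a camera, given by its name, has taken for a name from the list of things; names that differ only in an ending like _2 or _b are one class to them, and where a whole thing is asked for, a point or a joint stands for the part that bears it (a point fixed in the world has none). Each returns a list of dicts, best first, with "score" (0 to 1); they miss things now and then, are a little off and sometimes report something else, mostly with a low value. They report only what shows in the picture. A call takes as long as a camera call.
- spot_in(camera, name): "at" ([x, y, z] in m, in the coordinates of the camera as it stood for that picture, good to about 4 mm: the middle of the surface that is visible of it).
- pinpoint(camera, name): "at" ([x, y, z] in m, in the coordinates of the camera as it stood for that picture, good to about 4 mm: a listed point, or the origin of a listed thing).
The state is a dict: "time_s": time; "qpos": joint angles; "joint_velocities": joint speeds; "effort": joint torques, N m; "tool_pos": TCP position; "tool_rot": TCP orientation; "force": force on the tool from outside, world axes, zero at the start; "wrist_torque": the same for the moment, N m; "grip_width": finger opening in m.
Only numpy, scipy, OpenCV 4.12 (cv2) and the standard library are available. Lean on these libraries where they do the work, as an engineer would, in place of code of your own. Each camera call takes 0.05 s, during which the arm holds its last target.

## Working session

There is one attempt and no reset: what is moved stays moved. The work goes in short steps, Python scripts to look and compute and a shell command to move; the robot and the scene stay as the last step left them, time stands still between calls to the robot, and variables do not carry over. Pictures are saved under pics/ and viewed, and the job is handed in when it is done.

```bash
ls; mkdir -p pics; cat > h.py <<'E'
import numpy as np, cv2
from scipy.spatial.transform import Rotation as R
from cell import readout, read_camera, camera_params, spot_in, pinpoint, env
def toworld(cam,p,obs=None):
    c=camera_params(cam); p=np.array(p)
    if cam=="wrist":
        T=np.array(c["hand_eye"]); q=T[:3,:3]@p+T[:3,3]
        return R.from_euler('xyz',obs["tool_rot"],degrees=True).as_matrix()@q+np.array(obs["tool_pos"])
    Rm=cv2.Rodrigues(np.array(c["rvec"],float))[0]
    return Rm.T@(p-np.array(c["tvec"]).ravel())
def proj(cam,P,obs=None):
    c=camera_params(cam); P=np.array(P,float)
    if cam=="wrist":
        T=np.array(c["hand_eye"]); Rt=R.from_euler('xyz',obs["tool_rot"],degrees=True).as_matrix()
        q=(P-np.array(obs["tool_pos"]))@Rt; q=(q-T[:3,3])@T[:3,:3]
    else:
        Rm=cv2.Rodrigues(np.array(c["rvec"],float))[0]; q=P@Rm.T+np.array(c["tvec"]).ravel()
    s=q[...,:2]/q[...,2:]; r2=(s**2).sum(-1,keepdims=True); s=s*(1+c["k1"]*r2)
    return s*[c["fx"],c["fy"]]+[c["cx"],c["cy"]]
def snap(cam,name):
    im=read_camera(cam); cv2.imwrite(f"pics/{name}.png",im[...,::-1]); return im
E
python3 - <<'E'
from h import *
np.set_printoptions(precision=4,suppress=True)
o=readout.get_obs(); print(o["tool_pos"],o["tool_rot"],o["time_s"],env.grip_point_offset)
for c in ["scene","side"]:
    snap(c,c+"0")
    for n in ["rack_seat","bar_handle","bar_mid","bar_tip","tee_center","tee","elbow_center","board","rack","jar","mask","dish","sleeve_center","spatula"]:
        r=pinpoint(c,n)
        print(c,n,[(round(d["score"],2),toworld(c,d["at"]).round(4)) for d in r[:2]])
print(readout.get_obs()["time_s"])
E
```

```text
pics
[ 0.2017 -0.6173  0.2215] [-87.299   89.8906 110.7964] 0.0 0.0187
scene rack_seat [(0.62, array([0.5297, 0.277 , 0.1209])), (0.52, array([ 0.511 , -0.2902,  0.0406]))]
scene bar_handle [(0.91, array([0.5278, 0.3817, 0.1183]))]
scene bar_mid [(0.7, array([0.5317, 0.2805, 0.1257]))]
scene bar_tip [(0.68, array([0.5312, 0.202 , 0.1193]))]
scene tee_center [(0.86, array([ 0.5079, -0.2928,  0.0454])), (0.52, array([ 0.3603, -0.2391,  0.0019]))]
scene tee [(0.94, array([ 0.5128, -0.2907,  0.0425]))]
scene elbow_center [(0.63, array([ 0.6143, -0.2858,  0.0327]))]
scene board [(0.6, array([ 0.5592, -0.286 ,  0.0002])), (0.48, array([0.5291, 0.3815, 0.1174]))]
scene rack [(0.86, array([0.5308, 0.2775, 0.0031]))]
scene jar [(0.62, array([ 0.613 , -0.4536,  0.0003])), (0.59, array([ 0.5605, -0.2858,  0.0022]))]
scene mask [(0.76, array([ 0.6918,  0.2883, -0.0009])), (0.56, array([ 0.5615, -0.2865,  0.0005]))]
scene dish [(0.66, array([ 0.7803, -0.0021,  0.0017]))]
scene sleeve_center [(0.88, array([0.6786, 0.127 , 0.0321])), (0.3, array([ 0.5124, -0.2912,  0.0414]))]
scene spatula [(0.94, 
[... 305 characters left out ...]
p [(0.85, array([0.5292, 0.2012, 0.114 ]))]
side tee_center [(0.73, array([ 0.5109, -0.2876,  0.0372]))]
side tee []
side elbow_center [(0.58, array([ 0.6077, -0.2893,  0.0352]))]
side board [(0.95, array([ 0.5598, -0.2852,  0.0021]))]
side rack [(0.81, array([0.5317, 0.28  , 0.0023])), (0.72, array([ 0.3599, -0.2364, -0.0005]))]
side jar [(0.84, array([ 0.6092, -0.455 ,  0.0016])), (0.62, array([ 0.5586, -0.285 ,  0.0003]))]
side mask [(0.61, array([0.6929, 0.2908, 0.0009]))]
side dish [(0.89, array([ 0.7803, -0.0055, -0.0018])), (0.74, array([0.5329, 0.2759, 0.1178]))]
side sleeve_center [(0.85, array([0.6765, 0.1254, 0.0349]))]
side spatula [(0.86, array([ 0.3594, -0.2366,  0.0016]))]
1.5
```

View pics/scene0.png

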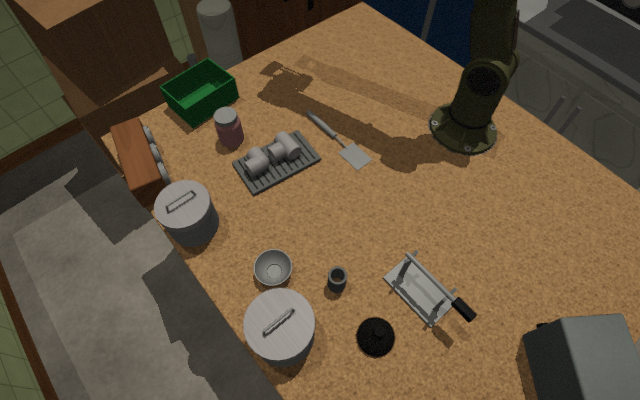

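View pics/side0.png

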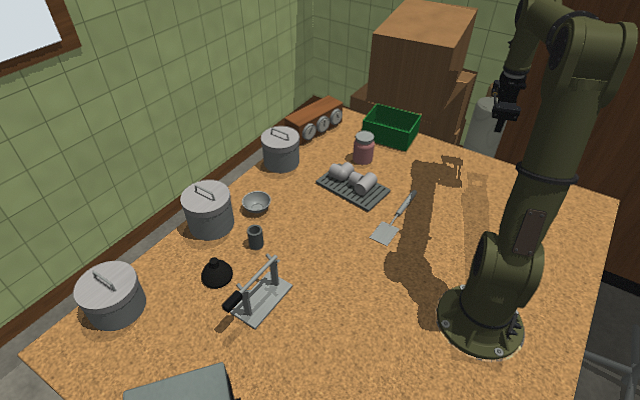

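```bash
python3 - <<'E'
from h import *
np.set_printoptions(precision=4,suppress=True)
o=readout.get_obs(); print(R.from_euler('xyz',o["tool_rot"],degrees=True).as_matrix())
print(camera_params("wrist"))
E
python3 -m pendant '{"xyz":[[0.04,0.045,0.005],[0.04,0.045,0.005],[0.04,0.045,0.005],[0.04,0.045,0.005],[0.035,0.05,0.005],[0.035,0.05,0],[0.035,0.05,0],[0.02,0.055,0],[0.01,0.06,0],[0,0.06,0]],"turn":[0,0,0,0,0,0,0,0,0,0]}' 1 5
```

```text
[[ 0.      0.3106 -0.9505]
 [-0.0001 -0.9505 -0.3106]
 [-1.      0.0001  0.    ]]
{'fx': 323.75521284004196, 'fy': 323.75521284004196, 'cx': 317.8601809241669, 'cy': 199.00426672271354, 'k1': -0.03328405393110737, 'hand_eye': array([[ 0.0003, -0.2434,  0.9699, -0.163 ],
       [ 1.    , -0.0004, -0.0004,  0.0011],
       [ 0.0005,  0.9699,  0.2434, -0.0667],
       [ 0.    ,  0.    ,  0.    ,  1.    ]])}
time_s: 2.75
tool_pos: [0.4999, -0.1029, 0.249]
tool_rot: [113.1, 89.7, -49.4]
force: [0.9, 1.1, 0.9]
grip_width: 0.0869
```

```bash
python3 - <<'E'
from h import *
np.set_printoptions(precision=4,suppress=True)
o=readout.get_obs(); print(o["qpos"]); print(R.from_euler('xyz',o["tool_rot"],degrees=True).as_matrix())
snap("wrist","w1")
for n in ["tee_center","elbow_center","spatula","board"]:
    for f in (pinpoint,spot_in):
        r=f("wrist",n); print(f.__name__,n,[(round(d["score"],2),toworld("wrist",d["at"],o).round(4)) for d in r[:2]])
E
```

```text
[ 37.287    1.6975 -29.1752  99.6725   1.0515  78.6158 -64.6543]
[[ 0.0035  0.2995 -0.9541]
 [-0.0041 -0.9541 -0.2995]
 [-1.      0.0049 -0.0021]]
call tee_center [(0.88, array([ 0.5151, -0.2946,  0.0372]))]
call tee_center [(0.95, array([ 0.5314, -0.2818,  0.0598]))]
call elbow_center [(0.65, array([ 0.613 , -0.2889,  0.0408]))]
call elbow_center [(0.72, array([ 0.6196, -0.2891,  0.0597]))]
call spatula [(0.92, array([ 0.3584, -0.2401, -0.0048])), (0.6, array([ 0.515 , -0.2892,  0.0376]))]
call spatula [(0.73, array([ 0.3512, -0.1724,  0.0012]))]
call board [(0.83, array([ 0.5605, -0.2837, -0.0025]))]
call board [(0.88, array([ 0.5779, -0.2498,  0.0132]))]
```

View pics/w1.png

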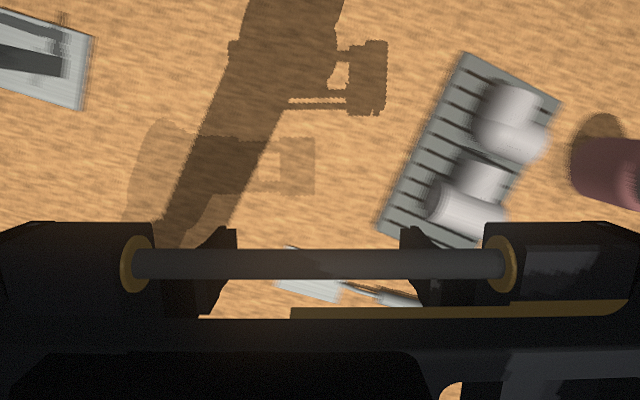

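```bash
python3 -m pendant '{"xyz":[[0.003,0.045,-0.003],[0.003,0.045,-0.003],[0.003,0.045,-0.003],[0.003,0.045,-0.003],[0.003,0.045,-0.003],[0.003,0.045,-0.003],[0.003,0.045,-0.003],[0.003,0.045,-0.003],[0.003,0.045,-0.003],[0.003,0.045,-0.003]],"turn":[0.13,0.13,0.13,0.13,0.13,0.13,0.13,0.13,0.13,0.09]}'
python3 - <<'E'
from h import *
np.set_printoptions(precision=4,suppress=True)
readout.get_obs()
o=readout.get_obs(); print(o["tool_pos"],o["qpos"]); print(R.from_euler('xyz',o["tool_rot"],degrees=True).as_matrix())
snap("wrist","w2")
for n in ["bar_handle","bar_mid","bar_tip","rack_seat"]:
    for f in (pinpoint,):
      for c in ["wrist","scene","side"]:
        if c!="wrist": read_camera(c)
        r=f(c,n); print(c,n,[(round(d["score"],2),toworld(c,d["at"],o).round(4)) for d in r[:2]])
E
```

```text
time_s: 4.45
tool_pos: [0.5346, 0.3385, 0.2166]
tool_rot: [97.2, 89.7, 6.9]
force: [0.1, -0.1, 0.3]
grip_width: 0.087
[0.5346 0.3385 0.2166] [  3.8181  23.5243 -50.6663  85.1889  18.4957  79.658  -48.0052]
[[ 0.0058  1.     -0.0046]
 [ 0.0007 -0.0046 -1.    ]
 [-1.      0.0058 -0.0007]]
wrist bar_handle [(0.55, array([0.5305, 0.3779, 0.1175])), (0.34, array([0.534 , 0.2757, 0.1167]))]
scene bar_handle [(0.84, array([0.525 , 0.3804, 0.1168]))]
side bar_handle []
wrist bar_mid [(0.69, array([0.5302, 0.2775, 0.1197]))]
scene bar_mid [(0.89, array([0.5334, 0.2789, 0.1224]))]
side bar_mid [(0.79, array([0.5329, 0.28  , 0.1237])), (0.64, array([0.6747, 0.1242, 0.0323]))]
wrist bar_tip []
scene bar_tip [(0.82, array([0.5301, 0.2062, 0.1213])), (0.54, array([0.5355, 0.2807, 0.1248]))]
side bar_tip [(0.86, array([0.5315, 0.2013, 0.1122]))]
wrist rack_seat [(0.82, array([0.5358, 0.2761, 0.1196])), (0.52, array([ 0.6974,  0.2907, -0.001 ]))]
scene rack_seat [(0.64, array([0.5326, 0.2759, 0.1242]))]
side rack_seat [(0.71, array([0.5313, 0.2754, 0.1186])), (0.26, array([0.6934, 0.2902, 0.0009]))]
```

View pics/w2.png

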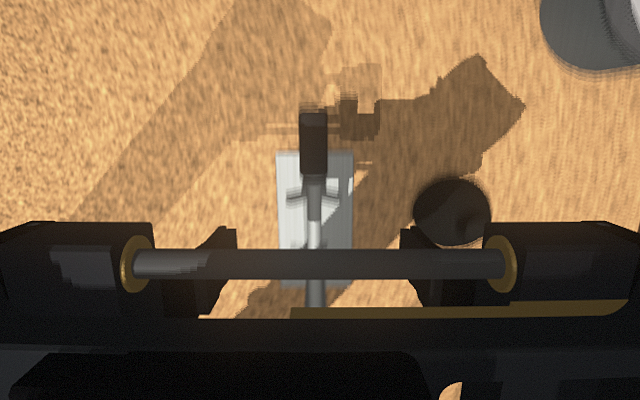

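```bash
cat >> h.py <<'E'
def unproj(cam,uv,z,obs=None):
    c=camera_params(cam); K=np.array([[c["fx"],0,c["cx"]],[0,c["fy"],c["cy"]],[0,0,1]])
    s=cv2.undistortPoints(np.array(uv,float).reshape(-1,1,2),K,np.array([c["k1"],0,0,0,0]))[:,0]
    o0=toworld(cam,[0,0,0],obs); out=[]
    for a in s:
        d=toworld(cam,[a[0],a[1],1],obs)-o0; out.append(o0+d*(z-o0[2])/d[2])
    return np.array(out)
E
python3 - <<'E'
from h import *
np.set_printoptions(precision=4,suppress=True)
im=cv2.imread("pics/w2.png"); g=cv2.cvtColor(im,cv2.COLOR_BGR2GRAY)
o=readout.get_obs()
for r in [125,140,155,165]: print(r,g[r,290:336])
for r in [200,215,228,240,284,300]: print(r,g[r,300:332])
cv2.imwrite("pics/w2z.png",cv2.resize(im[90:320,250:390],None,fx=2.6,fy=2.6,interpolation=cv2.INTER_CUBIC))
for P in [(.53,.38,.131),(.53,.353,.131),(.53,.408,.131),(.53,.275,.126),(.53,.203,.126)]: print(P,proj("wrist",P,o))
E
```

```text
125 [189 180 177 184 190 185 180 172 115  43  48  50  48  50  54  59  59  62
  62  62  61  56  56  57  55  56  59  58  58  57  55  56  58  57  53  50
  43  75 106 114 112 112 113 117 115 114]
140 [183 188 182 183 181 173 171 187 155  81  43  47  52  51  52  50  49  48
  51  54  51  49  49  50  48  47  49  46  50  50  46  42  47  46  51  42
  38  65  98 104 104 107 107 102  93  96]
155 [196 197 195 190 188 187 194 198 209 135  34  48  54  52  51  53  49  48
  51  50  50  51  48  49  49  48  44  48  47  48  42  51  50  46  46  42
  39  70 105 111 108 110 111 110 112 107]
165 [222 223 221 218 216 213 220 223 239 154  39  52  50  52  52  55  53  53
  51  52  52  49  48  49  50  48  49  52  48  50  49  47  49  49  47  43
  38  73 113 122 116 120 122 120 117 120]
200 [156 164 172 154 146 154 150 108  89 100 110 112 111 116 114 114 112 111
 105 102  86 121 167 175 170 171 161 157 152 149 142 142]
215 [222 225 222 204 187 189 176 115  90  94 106 112 113 114 118 114 110 110
 106  97  86 169 214 218 218 217 216 217 215 198 164 124]
228 [221 224 226 218 193 183 175 147 153 172 193 208 217 222 219 207 189 179
 160 143 116 104 114 118 120 119 118 117 119 116 121 118]
240 [217 217 220 221 194 176 160 128 145 174 191 208 218 222 220 206 192 179
 162 144 108 101 109 112 114 114 109 111 113 119 118 120]
284 [110 109 110 112 110  96  76  72  78  91  99 106 111 110 112 113 109 107
 103 100  91  82  72  67  78  92 105 111 114 112 112 110]
300 [103 106 110 107  94  78  69  70  77  86  97 104 106 111 112 108 108 105
 102  97  89  80  70  67  67  77  90  98 107 111 108 104]
(0.53, 0.38, 0.131) [311.3137 150.1825]
(0.53, 0.353, 0.131) [311.6642 184.7931]
(0.53, 0.408, 0.131) [310.9367 112.4292]
(0.53, 0.275, 0.126) [312.655  272.6554]
(0.53, 0.203, 0.126) [313.4117 344.0118]
```

View pics/w2z.png

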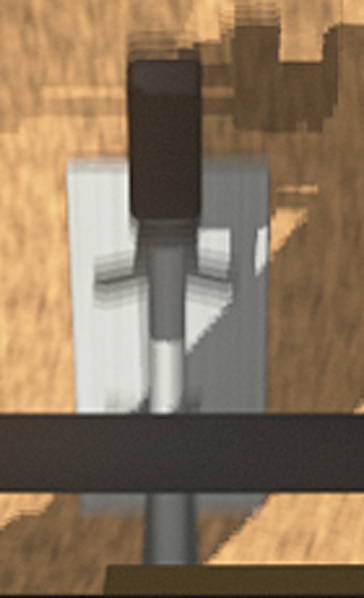

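```bash
python3 - <<'E'
from h import *
np.set_printoptions(precision=4,suppress=True)
o=readout.get_obs(); print(o["tool_pos"],o["tool_rot"],o["joint_velocities"])
im=snap("wrist","w3"); g=cv2.cvtColor(im,cv2.COLOR_RGB2GRAY)
for r in [150,165]: print(r,g[r,290:336])
print(g[100:215,313])
for P in [(.531,.38,.131),(.531,.3525,.131),(.531,.4075,.131),(.531,.275,.126),(.531,.203,.126)]: print(P,proj("wrist",P,o))
for n in ["bar_handle","bar_mid","rack_seat"]:
        r=pinpoint("wrist",n); print(n,[(round(d["score"],2),toworld("wrist",d["at"],o).round(4)) for d in r[:2]])
E
```

```text
[0.5334 0.3385 0.2171] [99.7007 89.6509  9.4185] [ 0.0173  0.0259  0.0717 -0.0117  0.0074 -0.0189  0.0443]
150 [167 159 170 166 151 153 167 152 140 154 122  62  48  49  54  52  48  53
  50  47  50  49  49  51  51  51  48  47  50  45  45  53  47  44  48  47
  43  45  37  85  97  89  96 103 112 119]
165 [223 222 224 222 216 215 216 220 222 229 207 115  41  47  50  55  51  52
  51  51  48  49  50  53  48  51  52  45  50  52  51  48  50  52  47  46
  45  47  34 106 122 121 120 121 120 122]
[161 168 161 150 136 125 115 120 142 158 161 161 142  45  48  55  63  63
  62  66  61  62  60  63  64  64  61  47  51  50  54  50  51  49  49  50
  50  49  47  50  50  49  47  52  49  47  51  46  49  52  51  49  51  48
  50  50  49  49  50  52  50  51  46  50  51  53  49  53  49  51  49  52
  48  51  53  55  54  58  54  51  53  50  53  51  64  81  85 100 115 111
 110 112 113 113 111 111 112 113 112 114 111 113 113 114 113 116 111 113
 112 114 112 113 113 114 112]
(0.531, 0.38, 0.131) [312.6212 150.1743]
(0.531, 0.3525, 0.131) [312.9446 185.4092]
(0.531, 0.4075, 0.131) [312.2852 113.1125]
(0.531, 0.275, 0.126) [313.8186 272.6463]
(0.531, 0.203, 0.126) [314.5008 344.0022]
bar_handle [(0.66, array([0.5319, 0.3818, 0.1183]))]
bar_mid [(0.73, array([0.5309, 0.28  , 0.1243]))]
rack_seat [(0.73, array([0.5337, 0.2767, 0.1206]))]
```

View pics/w3.png

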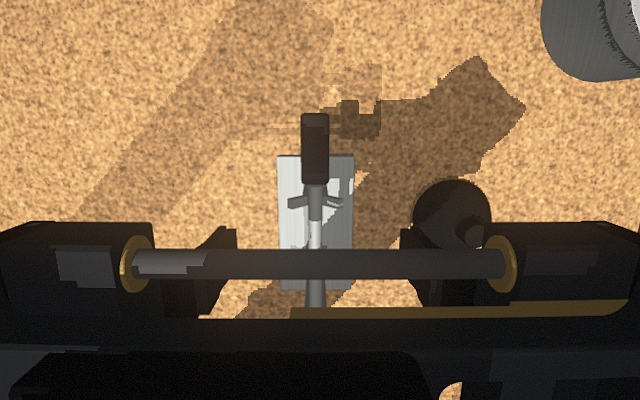

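```bash
python3 -m pendant '{"xyz":[[-0.001,0.042,0],[0,0,-0.04],[0,0,-0.04],[0,0,-0.03],[0,0,0]],"turn":[0,0,0,0,0]}'
python3 - <<'E'
from h import *
o=readout.get_obs(); print(o["tool_pos"],o["tool_rot"]); snap("wrist","w4"); snap("side","s4"); print(proj("side",[.53,.38,.12]))
E
```

```text
time_s: 6.32
tool_pos: [0.5332, 0.3818, 0.105]
tool_rot: [104.9, 89.5, 14.5]
force: [-0.2, -0.4, 0.2]
grip_width: 0.0866
[0.53316606 0.38184338 0.10497833] [104.89569098  89.52561724  14.53380719]
[231.98653778 300.73031118]
```

View pics/w4.png

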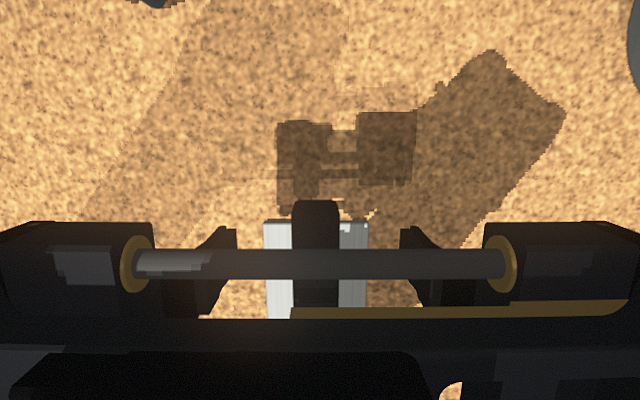

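View pics/s4.png

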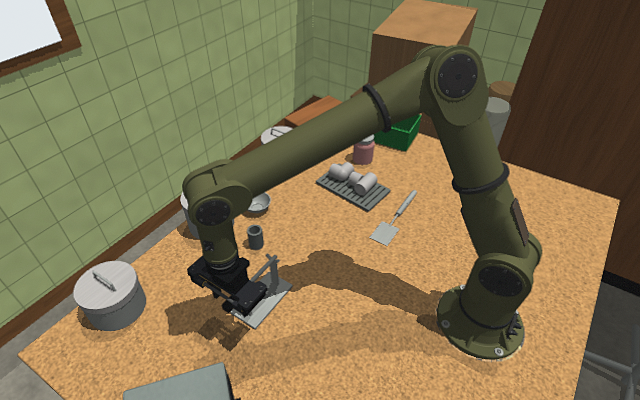

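```bash
python3 -m pendant '{"xyz":[[0,-0.001,-0.004],[0,0,0]],"turn":[0,0]}'
python3 -m pendant '{"xyz":[[0,0,0],[0,0,0],[0,0,0],[0,0,0],[0,0,0],[0,0,0],[0,0,0],[0,0,0]],"turn":[0,0,0,0,0,0,0,0]}' 0.1 60
```

```text
time_s: 6.68
tool_pos: [0.5361, 0.3837, 0.1073]
tool_rot: [116.8, 88.9, 26.4]
force: [0.8, -0.3, -0.5]
grip_width: 0.0868
time_s: 7.68
tool_pos: [0.5336, 0.3847, 0.1085]
tool_rot: [122.7, 89.1, 32.4]
force: [-3.6, -1.4, 1.5]
grip_width: 0.0217
```

```bash
python3 -m pendant '{"xyz":[[0,0,0],[0,0,0],[0,-0.002,-0.006],[0,-0.002,-0.005],[0,0,0]],"turn":[0,0,0,0,0]}' 0.5 60
python3 - <<'E'
from h import *
np.set_printoptions(precision=4,suppress=True)
o=readout.get_obs();print(o["tool_pos"],o["grip_width"]); print(R.from_euler('xyz',o["tool_rot"],degrees=True).as_matrix())
E
```

```text
time_s: 8.3
tool_pos: [0.5361, 0.3796, 0.0966]
tool_rot: [117.0, 88.9, 26.6]
force: [0.0, -0.3, -0.2]
grip_width: 0.0432
[0.5361 0.3796 0.0966] 0.043209086910358366
[[ 0.0168  0.9998 -0.0071]
 [ 0.0084 -0.0072 -0.9999]
 [-0.9998  0.0168 -0.0086]]
```

```bash
python3 -m pendant '{"xyz":[[-0.003,0,0.003],[0,0,0]],"turn":[0,0]}'
python3 -m pendant '{"xyz":[[0,0,0],[0,0,0],[0,0,0],[0,0,0],[0,0,0],[0,0,0]],"turn":[0,0,0,0,0,0]}' 0.1 60
python3 - <<'E'
from h import *
np.set_printoptions(precision=4,suppress=True)
o=readout.get_obs();print(o["tool_pos"],o["grip_width"]); print(R.from_euler('xyz',o["tool_rot"],degrees=True).as_matrix())
E
```

```text
time_s: 8.55
tool_pos: [0.5329, 0.3797, 0.0999]
tool_rot: [117.7, 88.9, 27.3]
force: [0.1, -0.3, -0.6]
grip_width: 0.0434
time_s: 9.3
tool_pos: [0.5322, 0.3801, 0.1001]
tool_rot: [118.8, 88.9, 28.4]
force: [-0.7, -0.3, 0.2]
grip_width: 0.0214
[0.5322 0.3801 0.1001] 0.021448285180831632
[[ 0.0162  0.9998 -0.0064]
 [ 0.0088 -0.0065 -0.9999]
 [-0.9998  0.0161 -0.0089]]
```

```bash
python3 -m pendant '{"xyz":[[0,0,0.015],[0,0,0.03],[0,0,0.04],[0,0,0.04],[0,0,0]],"turn":[0,0,0,0,0]}'
python3 - <<'E'
from h import *
np.set_printoptions(precision=4,suppress=True)
o=readout.get_obs();print(o["tool_pos"],o["grip_width"]); print(R.from_euler('xyz',o["tool_rot"],degrees=True).as_matrix())
snap("side","s5");snap("scene","c5")
for c in ["side","scene"]:
  for n in ["bar_mid","bar_tip","bar_handle"]:
    r=pinpoint(c,n); print(c,n,[(round(d["score"],2),toworld(c,d["at"],o).round(4)) for d in r[:2]])
E
```

```text
time_s: 9.93
tool_pos: [0.5322, 0.3799, 0.2313]
tool_rot: [122.1, 88.9, 31.7]
force: [-0.6, -0.1, -0.8]
grip_width: 0.0216
[0.5322 0.3799 0.2313] 0.02159314319986927
[[ 0.017   0.9998 -0.0069]
 [ 0.0105 -0.0071 -0.9999]
 [-0.9998  0.0169 -0.0106]]
side bar_mid [(0.7, array([0.5319, 0.2797, 0.2529])), (0.47, array([0.6758, 0.1261, 0.0316]))]
side bar_tip [(0.59, array([0.5307, 0.2013, 0.244 ]))]
side bar_handle [(0.57, array([0.5287, 0.3784, 0.2511]))]
scene bar_mid [(0.63, array([0.5332, 0.2797, 0.2521]))]
scene bar_tip [(0.86, array([0.5293, 0.2027, 0.248 ])), (0.53, array([0.5369, 0.2765, 0.0037]))]
scene bar_handle []
```

View pics/s5.png

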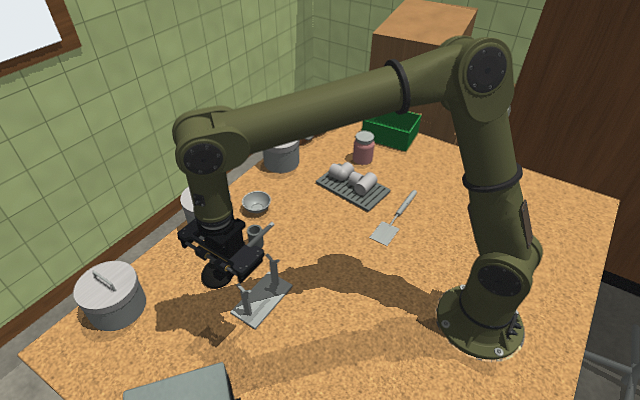

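```bash
python3 -m pendant '{"xyz":[[0,-0.03,0.01],[0,-0.05,0.01],[0,-0.055,0],[0,-0.055,0],[0,-0.055,0],[0,-0.055,0],[0,-0.055,0],[0,-0.055,0],[0,-0.055,0],[0,-0.055,0]],"turn":[0,0,0,0,0,0,0,0,0,0]}'
python3 -m pendant '{"xyz":[[0,-0.055,0],[0,-0.055,0],[0,-0.05,0],[0,-0.03,0],[0,-0.02,0],[0,0,0]],"turn":[0,0,0,0,0,0]}'
python3 - <<'E'
from h import *
np.set_printoptions(precision=4,suppress=True)
o=readout.get_obs();print(o["tool_pos"],o["joint_velocities"],o["qpos"]); print(R.from_euler('xyz',o["tool_rot"],degrees=True).as_matrix())
snap("wrist","w6")
for n in ["tee_center","elbow_center","board"]:
    r=pinpoint("wrist",n); print(n,[(round(d["score"],2),toworld("wrist",d["at"],o).round(4)) for d in r[:2]])
E
```

```text
time_s: 11.58
tool_pos: [0.5237, -0.152, 0.2412]
tool_rot: [164.2, 89.6, 74.5]
force: [0.7, 0.4, -1.1]
grip_width: 0.0216
time_s: 12.32
tool_pos: [0.5193, -0.3731, 0.2365]
tool_rot: [-156.6, 89.3, 113.3]
force: [0.9, -0.1, -2.0]
grip_width: 0.0214
[ 0.5193 -0.3731  0.2365] [-0.7305 -0.42   -1.8183  0.8291 -1.5531  0.5086 -0.0783] [ 56.8419  19.7276 -30.1057  82.1976   9.4503  81.2076  26.5559]
[[-0.0045  1.     -0.0021]
 [ 0.0105 -0.002  -0.9999]
 [-0.9999 -0.0046 -0.0105]]
tee_center [(0.61, array([ 0.5151, -0.2942,  0.0405]))]
elbow_center [(0.62, array([ 0.616 , -0.2858,  0.042 ]))]
board []
```

View pics/w6.png

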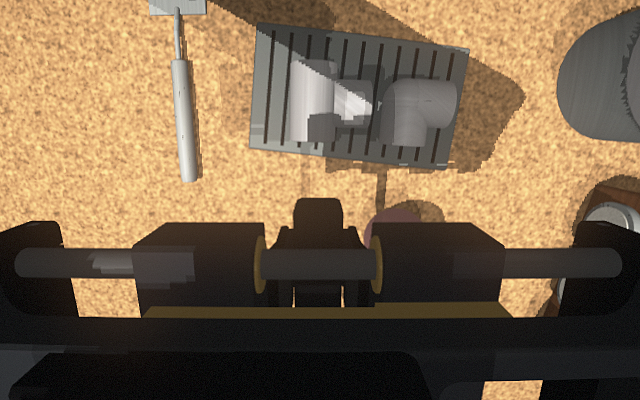

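```bash
python3 - <<'E'
from h import *
im=cv2.imread("pics/w6.png")
z=cv2.resize(im[15:175,245:475],None,fx=3.4,fy=3.4,interpolation=cv2.INTER_CUBIC)
z=np.clip(z*1.5,0,255).astype(np.uint8)
cv2.imwrite("pics/w6z.png",z)
E
```

```text
(no output)
```

View pics/w6z.png

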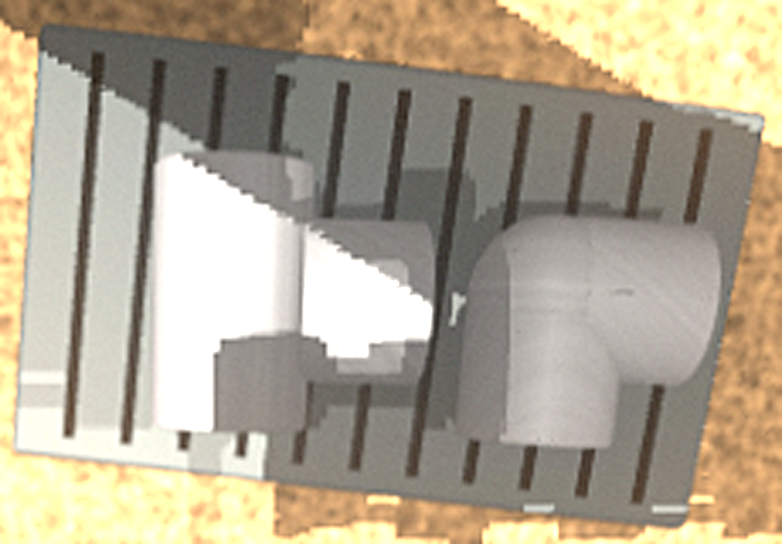

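```bash
python3 - <<'E'
from h import *
from scipy.optimize import least_squares
np.set_printoptions(precision=4,suppress=True)
o={"tool_pos":[.5193,-.3731,.2365],"tool_rot":None}
Rt=np.array([[-0.0045,1,-.0021],[.0105,-.002,-.9999],[-.9999,-.0046,-.0105]])
o["tool_rot"]=R.from_matrix(Rt).as_euler('xyz',degrees=True)
def sil(x,y,yaw):
    # columns of silhouettes edges at ends y+-.04
    out=[]
    th=np.linspace(0,2*np.pi,721)
    for e in (.04,-.04):
        c=np.stack([.025*np.cos(th),0*th+e,.025*np.sin(th)],-1)
        Rz=R.from_euler('z',yaw).as_matrix()
        p=proj("wrist",c@Rz.T+[x,y,.039],o)
        i,j=p[:,0].argmin(),p[:,0].argmax()
        out+=[p[i],p[j],[p[:,1].min(),p[:,1].max()]]
    return np.array(out)
print(sil(.511,-.291,0))
def zz(u,v): return [245+u/3.4,15+v/3.4]
print([np.round(zz(*a),1) for a in [(158,165),(308,165),(155,425),(308,425)]],"ends rows",15+150/3.4,15+432/3.4)
L=[zz(157,170),zz(155,420)];Rr=[zz(308,170),zz(308,420)]
def res(q):
    s=sil(*q); f=lambda a,b,v:a[0]+(b[0]-a[0])*(v-a[1])/(b[1]-a[1])
    r=[f(s[0],s[3],v)-u for u,v in L]+[f(s[1],s[4],v)-u for u,v in Rr]
    r+=[s[2][0]-(15+150/3.4), s[5][1]-(15+432/3.4)]
    return r
q=least_squares(res,[.511,-.291,0],diff_step=1e-3); print(q.x,q.fun)
print(proj("wrist",[[.56+sx*.12,-.285+sy*.07,.014] for sx in(-1,1) for sy in (1,-1)],o))
c=unproj("wrist",[zz(40,27),zz(763,118),zz(683,524),zz(17,450)],.014,o); print(c,c.mean(0))
e=unproj("wrist",[zz(485,290),zz(458,430)],.039,o);print(e)
E
```

```text
[[285.6752  64.2252]
 [333.4722  64.2484]
 [ 60.1138  68.2962]
 [287.408  141.7532]
 [332.904  141.5633]
 [140.2611 143.0325]]
[array([291.5,  63.5]), array([335.6,  63.5]), array([290.6, 140. ]), array([335.6, 140. ])] ends rows 59.11764705882353 142.05882352941177
[ 0.5146 -0.2901 -0.0095] [-1.6844 -0.2868  1.6732  0.3004 -0.0435  0.0465]
[[245.7374  34.371 ]
 [251.5573 160.8074]
 [462.7016  34.441 ]
 [451.9853 160.5645]]
[[ 0.4527 -0.2034  0.014 ]
 [ 0.689  -0.2308  0.014 ]
 [ 0.6735 -0.3653  0.014 ]
 [ 0.4389 -0.339   0.014 ]] [ 0.5635 -0.2846  0.014 ]
[[ 0.5944 -0.2873  0.039 ]
 [ 0.5876 -0.331   0.039 ]]
```

```bash
python3 -m pendant '{"xyz":[[0,0.03,0],[-0.001,0.05,0],[-0.001,0.055,0],[-0.001,0.055,0],[-0.001,0.055,-0.01],[0,0.055,-0.03],[0,0.035,-0.04],[0,0.01,-0.04],[0,0,-0.03],[0,0,0]],"turn":[0,0,0,0,0,0,0,0,0,0]}'
python3 - <<'E'
from h import *
np.set_printoptions(precision=4,suppress=True)
o=readout.get_obs();print(o["tool_pos"],o["joint_velocities"]); print(R.from_euler('xyz',o["tool_rot"],degrees=True).as_matrix())
E
```

```text
time_s: 13.78
tool_pos: [0.5148, 0.0002, 0.0911]
tool_rot: [104.5, 89.4, 16.1]
force: [0.6, 0.8, -1.6]
grip_width: 0.0214
[0.5148 0.0002 0.0911] [-0.7258 -2.2232 -1.1159 -1.9733 -0.2369 -0.1657 -0.0537]
[[ 0.0095  0.9995  0.029 ]
 [ 0.0027  0.029  -0.9996]
 [-1.      0.0096 -0.0025]]
```

```bash
python3 -m pendant '{"xyz":[[-0.001,-0.01,-0.03],[0,-0.01,-0.03],[0,0,-0.008],[0,0,0]],"turn":[-0.02,-0.02,0,0]}'
python3 - <<'E'
from h import *
np.set_printoptions(precision=4,suppress=True)
o=readout.get_obs();print(o["tool_pos"]); M=R.from_euler('xyz',o["tool_rot"],degrees=True).as_matrix(); print(M)
snap("side","s7");snap("scene","c7")
for c in ["side","scene"]:
  for n in ["bar_mid","bar_tip","bar_handle","tee_center"]:
    r=pinpoint(c,n); print(c,n,[(round(d["score"],2),toworld(c,d["at"],o).round(4)) for d in r[:2]])
for c in ["side","scene"]:
  im=cv2.imread(f"pics/{c[0] if c=='side' else 'c'}7.png")
  p=proj(c,[.513,-.24,.04]).astype(int); z=im[max(p[1]-60,0):p[1]+60,max(p[0]-80,0):p[0]+80]
  cv2.imwrite(f"pics/{c}7z.png",cv2.resize(z,None,fx=5,fy=5,interpolation=cv2.INTER_CUBIC))
E
```

```text
time_s: 14.28
tool_pos: [0.5189, -0.0182, 0.029]
tool_rot: [89.7, 88.8, -0.8]
force: [0.3, -0.1, -1.9]
grip_width: 0.0214
[ 0.5189 -0.0182  0.029 ]
[[ 0.0212  0.9997 -0.0085]
 [-0.0003 -0.0085 -1.    ]
 [-0.9998  0.0212  0.0001]]
side bar_mid [(0.68, array([ 0.5185, -0.1182,  0.0489]))]
side bar_tip [(0.48, array([ 0.5154, -0.195 ,  0.0445]))]
side bar_handle [(0.4, array([ 0.5125, -0.0212,  0.0489]))]
side tee_center [(0.68, array([ 0.5101, -0.2894,  0.0397]))]
scene bar_mid [(0.6, array([ 0.521 , -0.1173,  0.0536]))]
scene bar_tip [(0.74, array([ 0.517 , -0.1921,  0.0474])), (0.32, array([ 0.5202, -0.1154,  0.0547]))]
scene bar_handle [(0.53, array([ 0.5154, -0.0136,  0.047 ]))]
scene tee_center []
```

View pics/side7z.png

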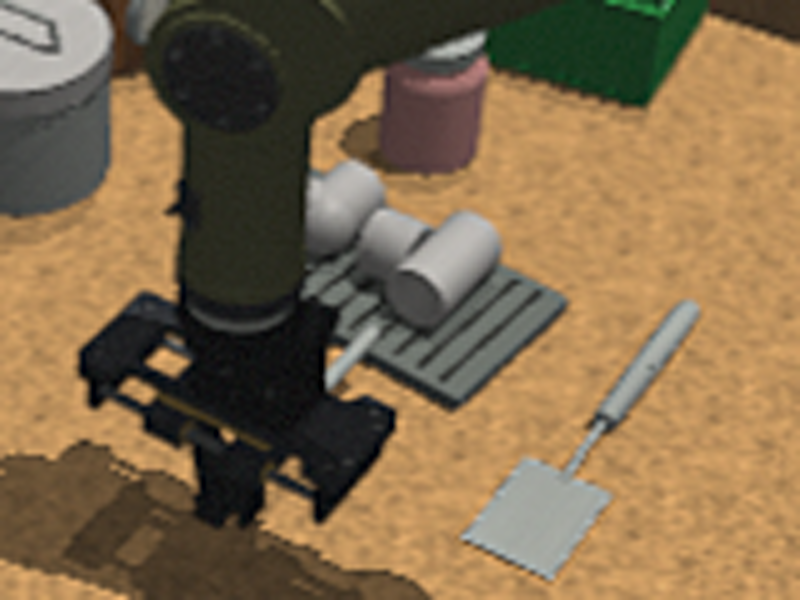

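View pics/scene7z.png

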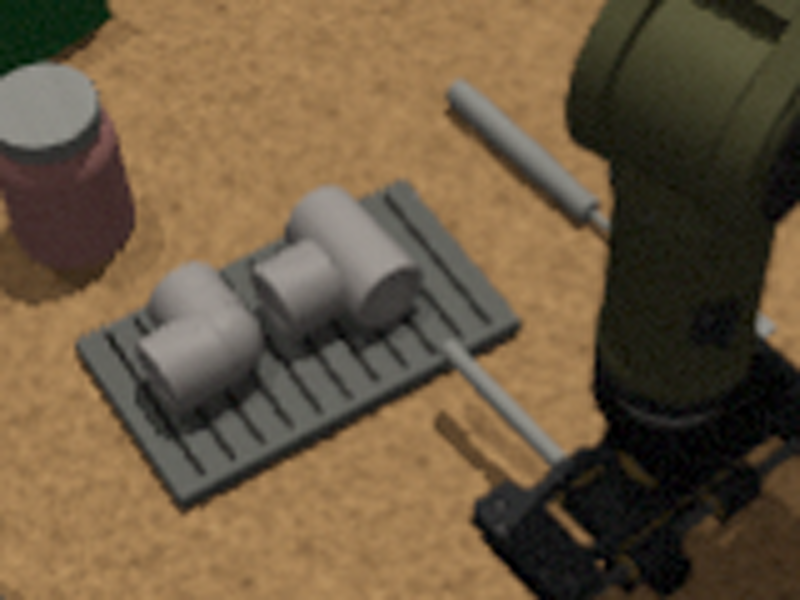

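```bash
python3 -m pendant '{"xyz":[[-0.003,0,-0.005],[-0.002,0,-0.003],[0,0,0]],"turn":[0,0,0]}'
python3 - <<'E'
from h import *
np.set_printoptions(precision=4,suppress=True)
o=readout.get_obs();print(o["tool_pos"]); M=R.from_euler('xyz',o["tool_rot"],degrees=True).as_matrix(); print(M)
for c in ["scene","side"]:
  im=snap(c,c+"8")[...,::-1]
  p=proj(c,[.513,-.24,.04]).astype(int); z=im[max(p[1]-50,0):p[1]+50,max(p[0]-60,0):p[0]+60]
  cv2.imwrite(f"pics/{c}8z.png",cv2.resize(z,None,fx=6,fy=6,interpolation=cv2.INTER_CUBIC))
  for n in ["bar_mid","bar_tip","bar_handle","tee_center"]:
    r=pinpoint(c,n); print(c,n,[(round(d["score"],2),toworld(c,d["at"],o).round(4)) for d in r[:2]])
  x=o["tool_pos"][0]
  print(p,proj(c,[[x,-.196,.042],[.513,-.25,.039],[x,-.1,.042]]))
E
```

```text
time_s: 15.15
tool_pos: [0.5124, -0.0188, 0.0191]
tool_rot: [89.4, 88.9, -1.1]
force: [-0.1, -0.2, -1.7]
grip_width: 0.0216
[ 0.5124 -0.0188  0.0191]
[[ 0.0192  0.9998 -0.0093]
 [-0.0004 -0.0093 -1.    ]
 [-0.9998  0.0192  0.0002]]
scene bar_mid [(0.6, array([ 0.5138, -0.1181,  0.0418]))]
scene bar_tip [(0.58, array([ 0.5104, -0.1924,  0.0415]))]
scene bar_handle [(0.65, array([ 0.5075, -0.0202,  0.0381]))]
scene tee_center [(0.77, array([ 0.509 , -0.2892,  0.0436])), (0.64, array([ 0.616 , -0.2917,  0.034 ]))]
[297 154] [[306.6303 163.4275]
 [295.2437 153.0563]
 [327.7923 184.2148]]
side bar_mid [(0.18, array([ 0.5083, -0.1236,  0.0402]))]
side bar_tip [(0.68, array([ 0.5081, -0.1961,  0.0345]))]
side bar_handle [(0.46, array([ 0.5109, -0.0194,  0.0406]))]
side tee_center [(0.59, array([ 0.5106, -0.2927,  0.0391]))]
[357 190] [[351.6924 197.2562]
 [359.2323 189.1961]
 [337.0455 213.5915]]
```

View pics/scene8z.png

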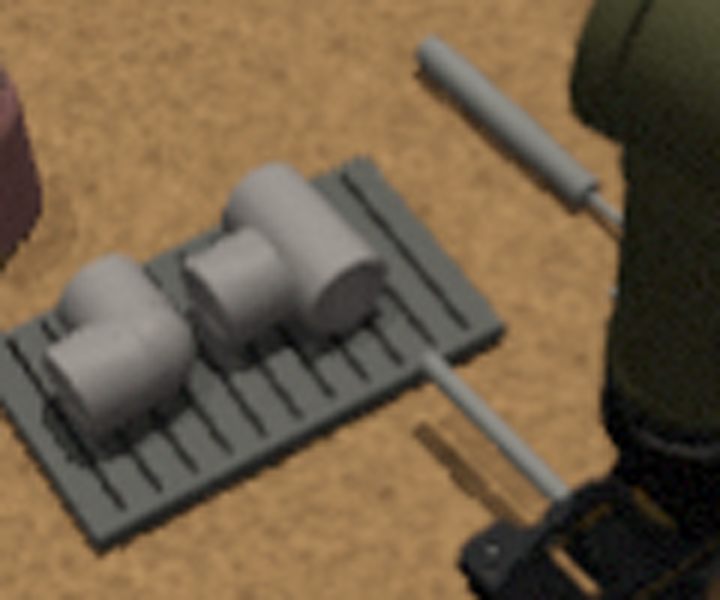

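View pics/side8z.png

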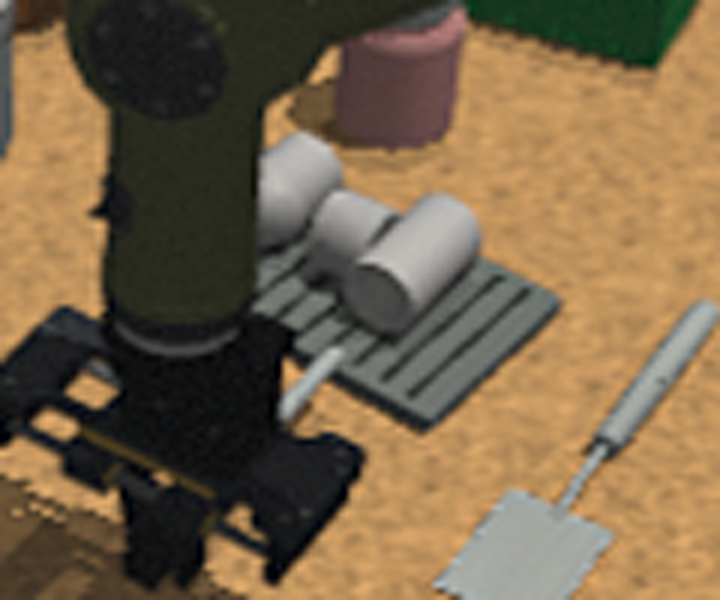

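```bash
python3 - <<'E'
from h import *
np.set_printoptions(precision=2,suppress=True,linewidth=200)
for c in ["scene","side"]:
  im=cv2.imread(f"pics/{c}8.png"); g=cv2.cvtColor(im,cv2.COLOR_BGR2GRAY).astype(float)
  x=.5124
  f=proj(c,[[.5124,y,.041] for y in (-.196,-.18,-.165,-.15,-.135)])
  a=proj(c,[.5124,-.196,.041]);b=proj(c,[.5124,-.13,.041]); n=np.array([-(b-a)[1],(b-a)[0]])/np.linalg.norm(b-a)
  print(c,"normal",n)
  for p in f:
    t=np.arange(-7,7.1,.5); q=p+t[:,None]*n
    s=cv2.remap(g.astype(np.float32),q[:,0].astype(np.float32)[None],q[:,1].astype(np.float32)[None],cv2.INTER_LINEAR)[0]
    print(p,s.astype(int))
  u0,v0=a.astype(int); z=im[v0-45:v0+30,u0-40:u0+40]
  cv2.imwrite(f"pics/{c}8y.png",cv2.resize(z,None,fx=8,fy=8,interpolation=cv2.INTER_NEAREST))
E
```

```text
scene normal [-0.7   0.71]
[306.64 163.62] [100 100 100 100 100  97  88  83  91 104 115 118 117 109 102  98  90  87  88  83  79  76  69  61  58  53  48  46  44]
[310.07 166.99] [ 37  38  36  32  36  40  49  72  91 111 125 133 128 118 103  93  95 112 121 128 131 127 126 127 127 127 129 129 129]
[313.32 170.18] [130 130 132 132 131 130 129 128 128 132 137 138 134 123 108  93  91 104 115 124 126 124 123 119 116 118 117 106  91]
[316.6 173.4] [130 129 129 133 138 140 141 141 138 138 140 140 136 129 113  98  90  99 109 116 118 118 114 112 111 114 111 100  82]
[319.91 176.66] [138 139 137 135 133 132 129 128 128 131 136 140 139 130 117 103  98 104 111 112 111 112 113 112 111 111 109 100  88]
side normal [-0.74 -0.67]
[351.68 197.47] [114 116 113 110 104 100 100 106 120 139 157 169 177 165 128 101  98 107 112 114 117 119 106  83  62  75  97 114 118]
[349.32 200.1 ] [ 74  72  62  56  49  44  46  52  74 111 147 170 179 171 151 119  78  46  49  65  75  77  81  85  54  24  11  12  13]
[347.08 202.6 ] [150 147 153 157 159 156 149 136 130 129 147 166 174 170 163 163 164 153 154 162 154 137 124  72  30   9  15  19  22]
[344.81 205.14] [130 128 131 136 126 102  82  79  86 113 139 161 174 176 162 140 126  97  61  29  20  11  12  14  14  15  20  23  20]
[342.51 207.7 ] [ 89 124 126 122 123 102  82  74  83  98 121 108  89  65  37  10   5  10  13  12  13  15  16  14  13  14  15  16  16]
```

View pics/scene8y.png

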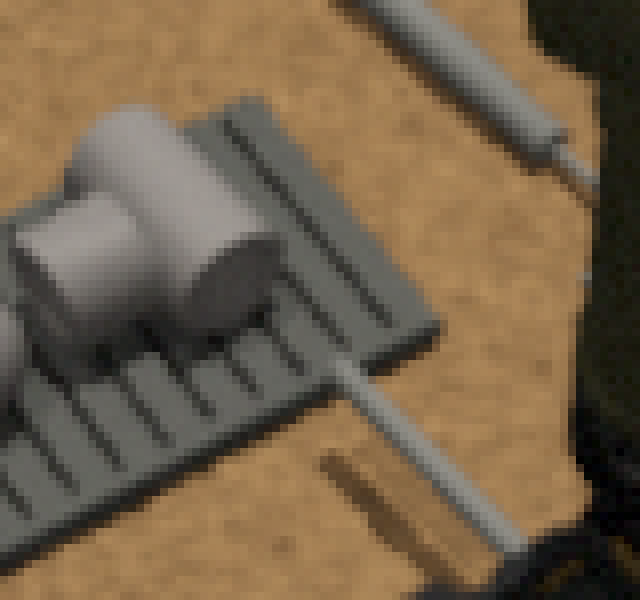

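View pics/side8y.png

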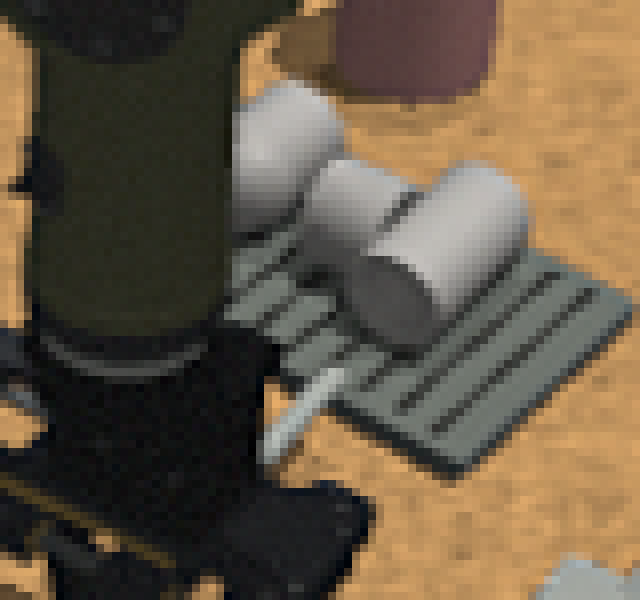

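```bash
python3 - <<'E'
from h import *
A=[];b=[]
for c,sh in [("scene",-1.4),("side",-1.3)]:
  a=proj(c,[.5124,-.196,.041]);bb=proj(c,[.5124,-.13,.041]); n=np.array([-(bb-a)[1],(bb-a)[0]])/np.linalg.norm(bb-a)
  A.append([(proj(c,[.5134,-.196,.041])-a)@n,(proj(c,[.5124,-.196,.042])-a)@n]); b.append(sh)
A=np.array(A);print(A); print(np.linalg.solve(A,b))
E
```

```text
[[ 0.30868575 -0.13561523]
 [ 0.26058593  0.12960246]]
[-4.74801506 -0.48405017]
```

```bash
python3 -m pendant '{"xyz":[[0.004,0,0],[0,-0.015,0],[0,-0.02,0],[0,-0.015,0],[0,0,0]],"turn":[0.006,0,0,0,0]}'
python3 - <<'E'
from h import *
np.set_printoptions(precision=4,suppress=True)
o=readout.get_obs();print(o["tool_pos"],o["force"]); M=R.from_euler('xyz',o["tool_rot"],degrees=True).as_matrix(); print(M)
for c in ["scene","side"]:
  im=snap(c,c+"9")[...,::-1]
  p=proj(c,[.513,-.24,.04]).astype(int); z=im[max(p[1]-40,0):p[1]+30,max(p[0]-40,0):p[0]+40]
  cv2.imwrite(f"pics/{c}9z.png",cv2.resize(z,None,fx=8,fy=8,interpolation=cv2.INTER_NEAREST))
E
```

```text
time_s: 16.27
tool_pos: [0.5174, -0.0732, 0.0196]
tool_rot: [86.9, 88.8, -3.3]
force: [0.0, 0.4, -1.3]
grip_width: 0.0214
[ 0.5174 -0.0732  0.0196] [ 0.0321  0.4348 -1.3264]
[[ 0.0203  0.9998 -0.0041]
 [-0.0012 -0.0041 -1.    ]
 [-0.9998  0.0203  0.0011]]
```

View pics/scene9z.png

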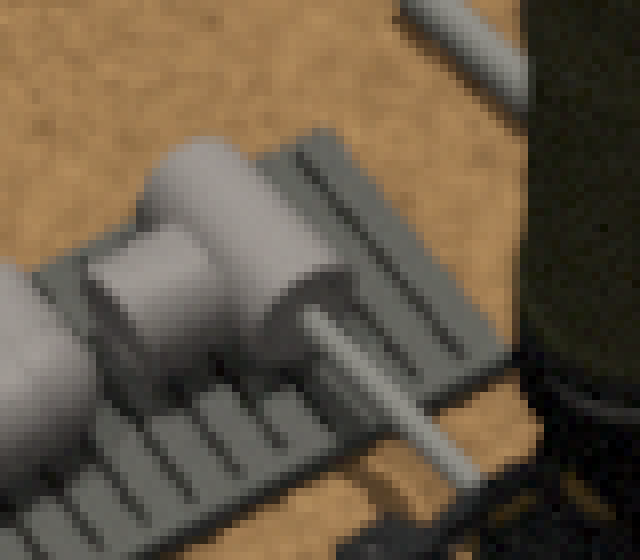

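View pics/side9z.png

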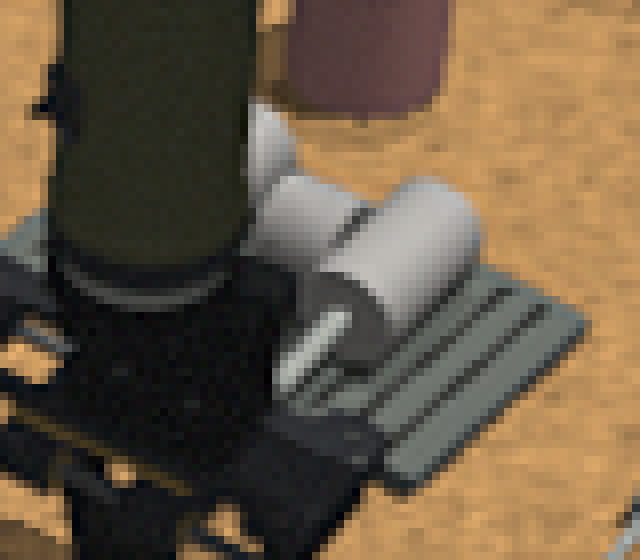

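```bash
python3 -m pendant '{"xyz":[[0,-0.015,0],[0,-0.02,0],[0,-0.01,0]],"turn":[0,0,0]}'
python3 -m pendant '{"xyz":[[0,0,0]],"turn":[0]}'
python3 - <<'E'
from h import *
np.set_printoptions(precision=4,suppress=True)
o=readout.get_obs();print(o["tool_pos"],o["force"],o["wrist_torque"]); M=R.from_euler('xyz',o["tool_rot"],degrees=True).as_matrix(); print(M)
E
```

```text
time_s: 16.75
tool_pos: [0.5176, -0.1163, 0.0198]
tool_rot: [90.0, 88.8, 0.2]
force: [0.0, 1.0, -0.3]
grip_width: 0.0214
time_s: 16.88
tool_pos: [0.5175, -0.1172, 0.0198]
tool_rot: [89.9, 88.8, 0.0]
force: [0.0, 1.4, -1.7]
grip_width: 0.0213
[ 0.5175 -0.1172  0.0198] [ 0.0073  1.4046 -1.695 ] [ 0.1417 -0.0775  0.0042]
[[ 0.0205  0.9998  0.0015]
 [ 0.      0.0015 -1.    ]
 [-0.9998  0.0205  0.    ]]
```

```bash
python3 -m pendant '{"xyz":[[0,-0.02,0],[0,-0.025,0],[0,-0.02,0],[0,-0.005,0],[0,0,0]],"turn":[-0.005,0,0,0,0]}'
python3 - <<'E'
from h import *
np.set_printoptions(precision=4,suppress=True)
o=readout.get_obs();print(o["tool_pos"],o["force"],o["wrist_torque"]); M=R.from_euler('xyz',o["tool_rot"],degrees=True).as_matrix(); print(M)
for c in ["scene","side"]:
  im=snap(c,c+"10")[...,::-1]
  for n in ["bar_mid","bar_tip","tee_center","elbow_center"]:
    r=pinpoint(c,n); print(c,n,[(round(d["score"],2),toworld(c,d["at"],o).round(4)) for d in r[:2]])
  p=proj(c,[.513,-.24,.04]).astype(int); z=im[max(p[1]-40,0):p[1]+30,max(p[0]-40,0):p[0]+40]
  cv2.imwrite(f"pics/{c}10z.png",cv2.resize(z,None,fx=8,fy=8,interpolation=cv2.INTER_NEAREST))
E
```

```text
time_s: 17.5
tool_pos: [0.5174, -0.1905, 0.0197]
tool_rot: [90.7, 88.8, 0.5]
force: [0.4, 1.0, -2.4]
grip_width: 0.021
[ 0.5174 -0.1905  0.0197] [ 0.3957  0.9583 -2.3598] [ 0.1341 -0.0841 -0.0545]
[[ 0.0205  0.9998 -0.0022]
 [ 0.0002 -0.0022 -1.    ]
 [-0.9998  0.0205 -0.0002]]
scene bar_mid []
scene bar_tip []
scene tee_center [(0.88, array([ 0.5115, -0.291 ,  0.0447])), (0.44, array([0.6779, 0.128 , 0.0317]))]
scene elbow_center [(0.86, array([ 0.6112, -0.2879,  0.0352])), (0.61, array([ 0.5108, -0.2957,  0.0418]))]
side bar_mid []
side bar_tip []
side tee_center [(0.58, array([ 0.5108, -0.2895,  0.0369]))]
side elbow_center [(0.53, array([ 0.6087, -0.2884,  0.0378]))]
```

View pics/scene10z.png

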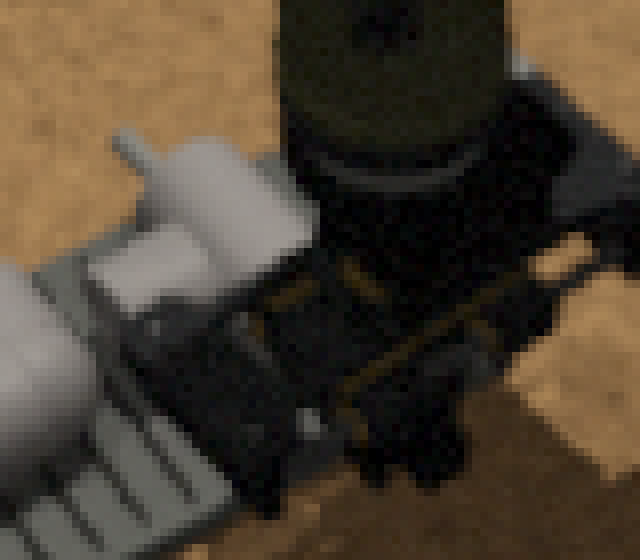

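View pics/side10z.png

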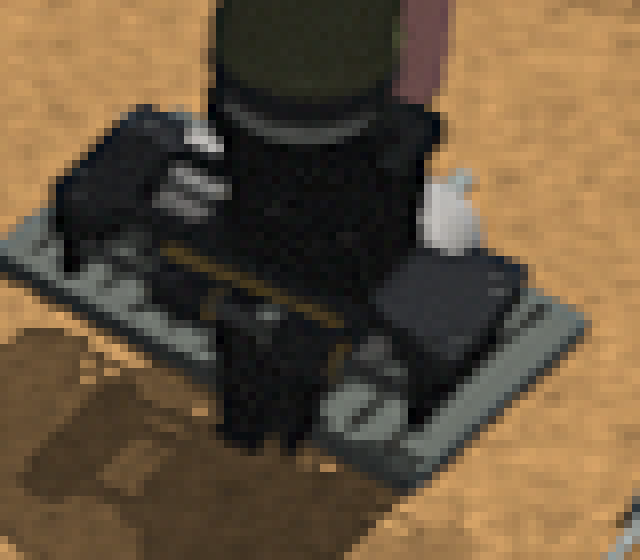

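```bash
python3 -m pendant '{"xyz":[[-0.003,0,0.006],[-0.001,0,0.006],[-0.001,0,0.005],[-0.001,0,0.005],[-0.001,0,0.006],[0,0,0.006],[0,0,0.006],[0,0,0.006],[0,0,0.006],[0,0,0]],"turn":[0,0,0,0,0,0,0,0,0,0]}'
python3 - <<'E'
from h import *
np.set_printoptions(precision=4,suppress=True)
o=readout.get_obs();print(o["tool_pos"],o["force"],o["wrist_torque"]); M=R.from_euler('xyz',o["tool_rot"],degrees=True).as_matrix(); print(M)
for c in ["scene","side"]:
  im=snap(c,c+"11")[...,::-1]
  for n in ["bar_mid","bar_tip","tee_center","elbow_center"]:
    r=pinpoint(c,n); print(c,n,[(round(d["score"],2),toworld(c,d["at"],o).round(4)) for d in r[:2]])
  p=proj(c,[.513,-.24,.04]).astype(int); z=im[max(p[1]-60,0):p[1]+30,max(p[0]-40,0):p[0]+40]
  cv2.imwrite(f"pics/{c}11z.png",cv2.resize(z,None,fx=6,fy=6,interpolation=cv2.INTER_NEAREST))
E
```

```text
time_s: 19.25
tool_pos: [0.5097, -0.1897, 0.0756]
tool_rot: [90.1, 88.8, 0.1]
force: [-0.3, 0.4, -3.3]
grip_width: 0.0211
[ 0.5097 -0.1897  0.0756] [-0.2568  0.3806 -3.3463] [ 0.2783 -0.0408 -0.0041]
[[ 0.0204  0.9998 -0.0011]
 [ 0.     -0.0011 -1.    ]
 [-0.9998  0.0204 -0.    ]]
scene bar_mid [(0.71, array([ 0.6132, -0.288 ,  0.0345])), (0.45, array([ 0.5088, -0.2874,  0.0994]))]
scene bar_tip [(0.68, array([0.5317, 0.2771, 0.1213])), (0.59, array([ 0.5087, -0.3647,  0.098 ]))]
scene tee_center [(0.53, array([ 0.5011, -0.2929,  0.0903]))]
scene elbow_center [(0.61, array([ 0.6118, -0.2891,  0.0329]))]
side bar_mid []
side bar_tip [(0.41, array([ 0.3602, -0.2371, -0.0012]))]
side tee_center [(0.49, array([ 0.4992, -0.288 ,  0.0858]))]
side elbow_center [(0.62, array([ 0.6118, -0.291 ,  0.0369]))]
```

View pics/scene11z.png

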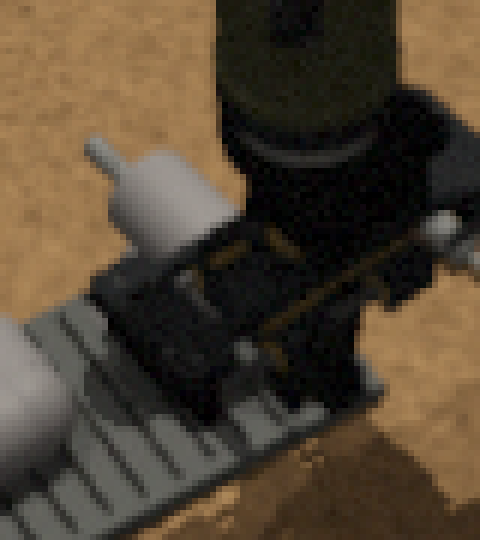

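View pics/side11z.png

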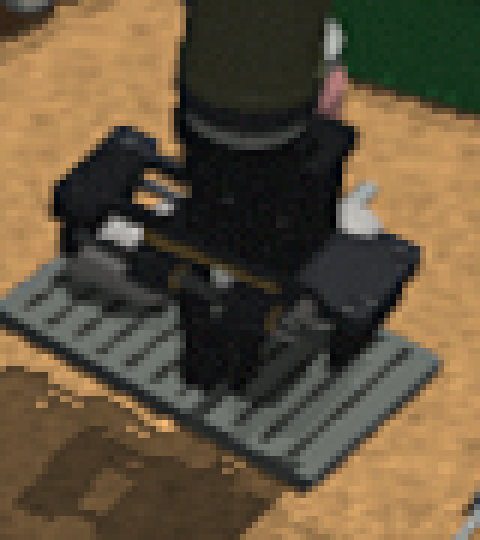

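```bash
python3 -m pendant '{"xyz":[[0,0,0.008],[0,0,0.012],[0,0,0.018],[0,0,0.02],[0,0.002,0.022],[0,0.004,0.022],[0,0.008,0.02],[0.001,0.012,0.014],[0.001,0.018,0.008],[0.001,0.022,0.004]],"turn":[0,0,0,0,0,0,0,0,0,0]}'
python3 -m pendant '{"xyz":[[0.001,0.026,0.002],[0.001,0.032,0],[0.002,0.036,0],[0.002,0.04,0],[0.002,0.04,0],[0.002,0.04,0],[0.002,0.04,0],[0.002,0.036,0],[0.002,0.03,0],[0.002,0.026,0]],"turn":[0,0,0,0,0,0,0,0,0,0]}'
python3 - <<'E'
from h import *
np.set_printoptions(precision=4,suppress=True)
o=readout.get_obs();print(o["tool_pos"],o["force"],o["wrist_torque"]); M=R.from_euler('xyz',o["tool_rot"],degrees=True).as_matrix(); print(M)
for c in ["scene","side"]:
  im=snap(c,c+"12")[...,::-1]
  for n in ["bar_mid","bar_tip","tee_center"]:
    r=pinpoint(c,n); print(c,n,[(round(d["score"],2),toworld(c,d["at"],o).round(4)) for d in r[:2]])
E
```

```text
time_s: 21.0
tool_pos: [0.5133, -0.1211, 0.2367]
tool_rot: [83.5, 88.5, -6.6]
force: [-0.1, -0.4, -3.4]
grip_width: 0.0211
time_s: 22.25
tool_pos: [0.5225, 0.2511, 0.2352]
tool_rot: [87.5, 88.9, -1.9]
force: [0.4, 0.5, -2.6]
grip_width: 0.0216
[0.5225 0.2511 0.2352] [ 0.4362  0.5047 -2.5981] [ 0.1936 -0.0721  0.0036]
[[ 0.019   0.9998  0.0092]
 [-0.0006  0.0092 -1.    ]
 [-0.9998  0.019   0.0008]]
scene bar_mid []
scene bar_tip [(0.5, array([0.5235, 0.0743, 0.2574]))]
scene tee_center [(0.57, array([0.5101, 0.1497, 0.2514]))]
side bar_mid [(0.69, array([0.524 , 0.1477, 0.2578]))]
side bar_tip [(0.45, array([0.5204, 0.0722, 0.2457]))]
side tee_center [(0.56, array([0.516 , 0.1522, 0.2452]))]
```

View pics/side12.png

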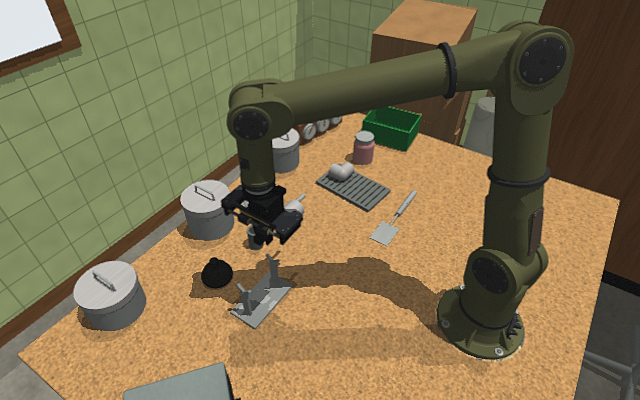

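View pics/scene12.png

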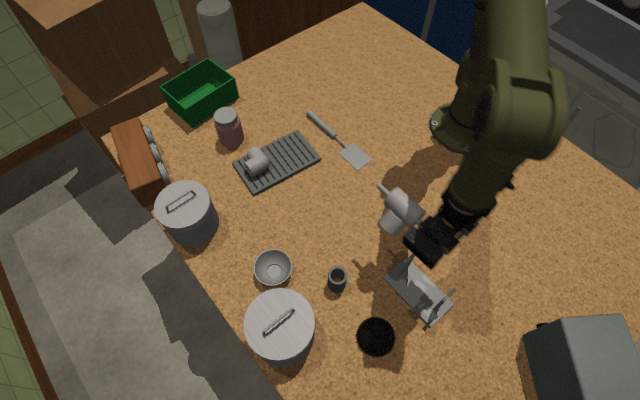

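```bash
python3 -m pendant '{"xyz":[[0.002,0.026,0],[0.002,0.024,0],[0.002,0.022,0],[0.002,0.018,0],[0.001,0.014,0],[0,0.01,0],[0,0.006,0],[0,0,0],[0,0,0]],"turn":[-0.005,-0.005,-0.005,0,0,0,0,0,0]}'
python3 - <<'E'
from h import *
np.set_printoptions(precision=4,suppress=True)
o=readout.get_obs();print(o["tool_pos"],o["force"],o["wrist_torque"]); M=R.from_euler('xyz',o["tool_rot"],degrees=True).as_matrix(); print(M)
for c in ["scene","side"]:
  im=snap(c,c+"13")[...,::-1]
  for n in ["bar_mid","bar_tip","tee_center","rack_seat"]:
    r=pinpoint(c,n); print(c,n,[(round(d["score"],2),toworld(c,d["at"],o).round(4)) for d in r[:2]])
  p=proj(c,[.53,.28,.18]).astype(int); z=im[max(p[1]-60,0):p[1]+60,max(p[0]-60,0):p[0]+60]
  cv2.imwrite(f"pics/{c}13z.png",cv2.resize(z,None,fx=5,fy=5,interpolation=cv2.INTER_NEAREST))
E
```

```text
time_s: 23.78
tool_pos: [0.5376, 0.3612, 0.2353]
tool_rot: [69.9, 88.6, -21.7]
force: [-0.9, 0.3, -3.1]
grip_width: 0.0212
[0.5376 0.3612 0.2353] [-0.8875  0.3222 -3.1073] [ 0.2508 -0.0742  0.0058]
[[ 0.0221  0.9994 -0.0271]
 [-0.0088 -0.0269 -0.9996]
 [-0.9997  0.0223  0.0082]]
scene bar_mid []
scene bar_tip [(0.46, array([0.5278, 0.1834, 0.256 ]))]
scene tee_center [(0.8, array([0.5271, 0.2664, 0.2497]))]
scene rack_seat [(0.94, array([0.5334, 0.2773, 0.121 ]))]
side bar_mid [(0.53, array([0.5363, 0.2636, 0.2565])), (0.31, array([0.5322, 0.2749, 0.1216]))]
side bar_tip [(0.71, array([0.5298, 0.1831, 0.2509]))]
side tee_center [(0.81, array([0.5269, 0.2636, 0.2442]))]
side rack_seat [(0.72, array([0.5302, 0.2762, 0.1222])), (0.3, array([0.5298, 0.2666, 0.2476]))]
```

View pics/side13z.png

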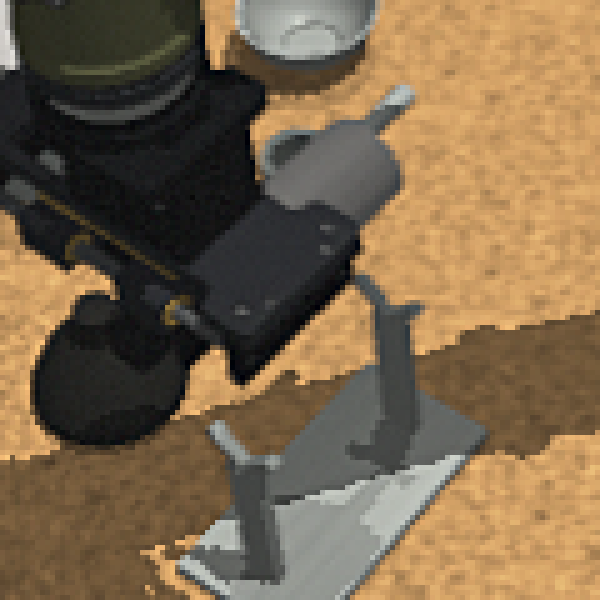

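View pics/scene13z.png

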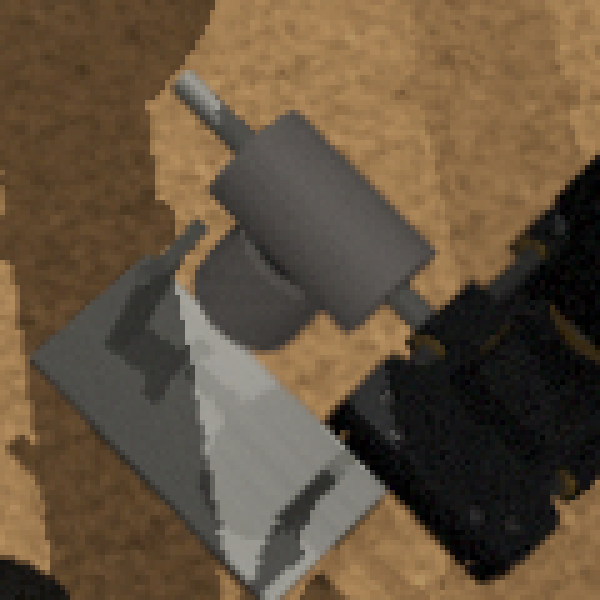

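```bash
python3 -m pendant '{"xyz":[[-0.002,0.008,-0.005],[-0.002,0.007,-0.01],[-0.001,0.003,-0.01],[0,0,-0.01],[0,0,0]],"turn":[0.01,0.01,0,0,0]}'
python3 - <<'E'
from h import *
np.set_printoptions(precision=4,suppress=True)
o=readout.get_obs();print(o["tool_pos"],o["force"],o["wrist_torque"]); M=R.from_euler('xyz',o["tool_rot"],degrees=True).as_matrix(); print(M)
E
```

```text
time_s: 24.9
tool_pos: [0.5311, 0.3812, 0.1965]
tool_rot: [67.4, 88.7, -22.8]
force: [-0.5, -1.3, -1.8]
grip_width: 0.0212
[0.5311 0.3812 0.1965] [-0.5135 -1.3273 -1.7852] [ 0.2334 -0.1217 -0.0353]
[[ 0.0202  0.9998 -0.0039]
 [-0.0085 -0.0037 -1.    ]
 [-0.9998  0.0202  0.0084]]
```

```bash
python3 - <<'E'
from h import *
np.set_printoptions(precision=4,suppress=True)
o=readout.get_obs()
for c in ["scene","side"]:
  im=snap(c,c+"14")[...,::-1]
  for n in ["bar_mid","bar_tip","tee_center","rack_seat"]:
    r=pinpoint(c,n); print(c,n,[(round(d["score"],2),toworld(c,d["at"],o).round(4)) for d in r[:2]])
  p=proj(c,[.53,.28,.15]).astype(int); z=im[max(p[1]-60,0):p[1]+60,max(p[0]-60,0):p[0]+60]
  cv2.imwrite(f"pics/{c}14z.png",cv2.resize(z,None,fx=5,fy=5,interpolation=cv2.INTER_NEAREST))
E
```

```text
scene bar_mid []
scene bar_tip [(0.67, array([0.5279, 0.2076, 0.222 ]))]
scene tee_center [(0.77, array([0.5215, 0.2828, 0.212 ]))]
scene rack_seat [(0.64, array([0.5309, 0.2779, 0.1207])), (0.28, array([ 0.7795, -0.0056, -0.0008]))]
side bar_mid [(0.55, array([0.533 , 0.2804, 0.223 ])), (0.19, array([ 0.5603, -0.2839,  0.0002]))]
side bar_tip [(0.56, array([0.5298, 0.2049, 0.2127]))]
side tee_center [(0.9, array([0.5205, 0.2844, 0.2078])), (0.29, array([ 0.6089, -0.2929,  0.0359]))]
side rack_seat [(0.7, array([0.532 , 0.2753, 0.1197])), (0.66, array([0.5308, 0.2804, 0.2222]))]
```

View pics/side14z.png

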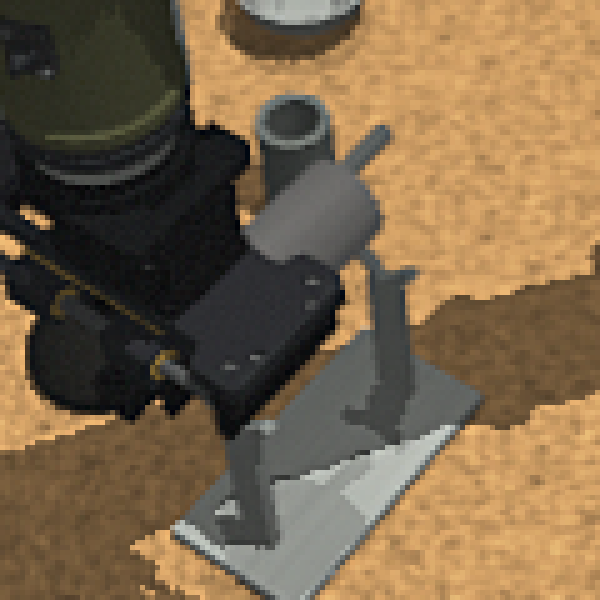

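View pics/scene14z.png

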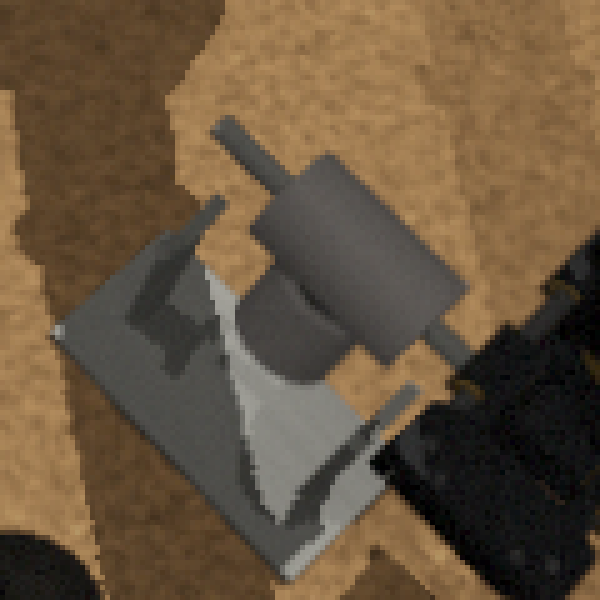

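```bash
python3 -m pendant '{"xyz":[[0.001,-0.004,-0.006],[0,-0.001,-0.01],[0,0,-0.012],[0,0,-0.012],[0,0,-0.012],[0,0,-0.01],[0,0,-0.006],[0,0,0]],"turn":[0,0,0,0,0,0,0,0]}'
python3 - <<'E'
from h import *
np.set_printoptions(precision=4,suppress=True)
o=readout.get_obs();print(o["tool_pos"],o["force"],o["wrist_torque"]); M=R.from_euler('xyz',o["tool_rot"],degrees=True).as_matrix(); print(M)
for c in ["scene","side"]:
  im=snap(c,c+"15")[...,::-1]
  for n in ["bar_mid","bar_tip","tee_center"]:
    r=pinpoint(c,n); print(c,n,[(round(d["score"],2),toworld(c,d["at"],o).round(4)) for d in r[:2]])
  p=proj(c,[.53,.28,.12]).astype(int); z=im[max(p[1]-60,0):p[1]+60,max(p[0]-60,0):p[0]+60]
  cv2.imwrite(f"pics/{c}15z.png",cv2.resize(z,None,fx=5,fy=5,interpolation=cv2.INTER_NEAREST))
E
```

```text
time_s: 26.4
tool_pos: [0.5321, 0.3758, 0.124]
tool_rot: [68.8, 88.7, -21.5]
force: [-0.8, 0.6, -3.4]
grip_width: 0.0214
[0.5321 0.3758 0.124 ] [-0.7675  0.6094 -3.4044] [ 0.2085 -0.0206 -0.015 ]
[[ 0.0204  0.9998 -0.0042]
 [-0.008  -0.0041 -1.    ]
 [-0.9998  0.0204  0.0079]]
scene bar_mid []
scene bar_tip [(0.63, array([0.5314, 0.2014, 0.1437]))]
scene tee_center [(0.59, array([0.5233, 0.2763, 0.1379]))]
side bar_mid [(0.7, array([0.5336, 0.2749, 0.1461]))]
side bar_tip [(0.48, array([0.531 , 0.2014, 0.138 ]))]
side tee_center [(0.69, array([0.5243, 0.2786, 0.1327]))]
```

View pics/side15z.png

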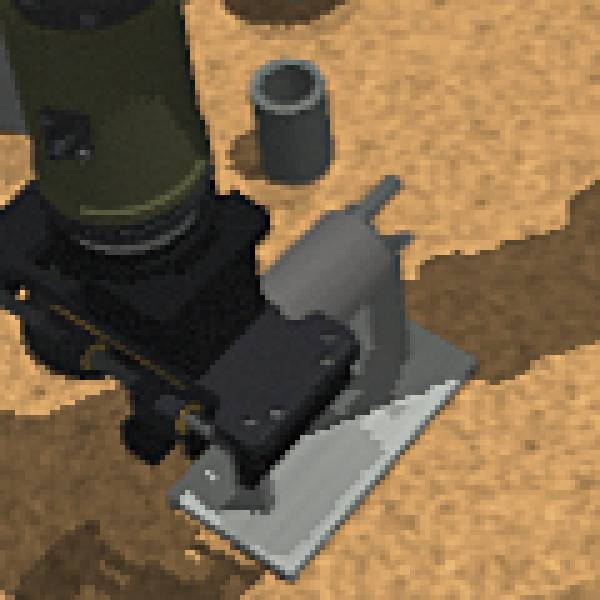

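View pics/scene15z.png

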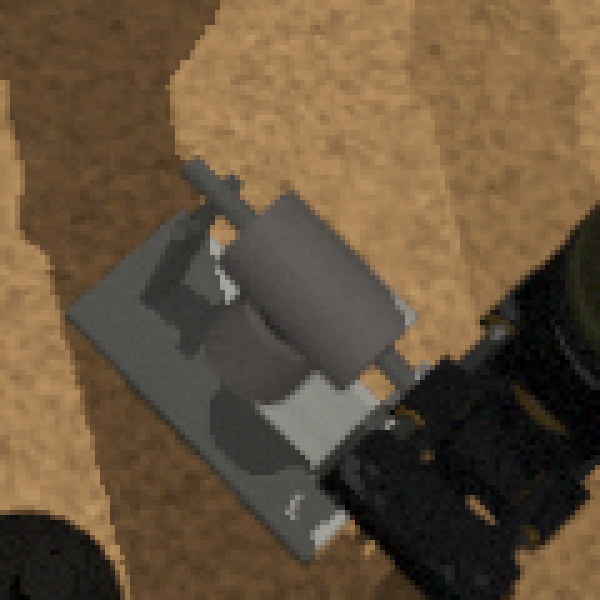

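```bash
python3 -m pendant '{"xyz":[[0,0,-0.006],[0,0,-0.006],[0,0,-0.005],[0,0,-0.003],[0,0,0]],"turn":[0,0,0,0,0]}'
python3 - <<'E'
from h import *
np.set_printoptions(precision=4,suppress=True)
o=readout.get_obs();print(o["tool_pos"],o["force"],o["wrist_torque"]); M=R.from_euler('xyz',o["tool_rot"],degrees=True).as_matrix(); print(M)
E
```

```text
time_s: 27.42
tool_pos: [0.5323, 0.3757, 0.1032]
tool_rot: [70.0, 88.7, -20.3]
force: [-0.4, 0.9, -1.9]
grip_width: 0.0215
[0.5323 0.3757 0.1032] [-0.3857  0.9252 -1.8826] [ 0.2601 -0.0346  0.0417]
[[ 0.0212  0.9998 -0.0045]
 [-0.0078 -0.0043 -1.    ]
 [-0.9997  0.0212  0.0077]]
```

```bash
python3 -m pendant '{"xyz":[[0,0,-0.002],[0,0,-0.002],[0,0,0]],"turn":[0,0,0]}'
python3 - <<'E'
from h import *
np.set_printoptions(precision=4,suppress=True)
o=readout.get_obs();print(o["tool_pos"],o["force"],o["wrist_torque"]); M=R.from_euler('xyz',o["tool_rot"],degrees=True).as_matrix(); print(M)
for c in ["scene","side"]:
  im=snap(c,c+"16")[...,::-1]
  for n in ["bar_mid","bar_tip","tee_center","bar_handle"]:
    r=pinpoint(c,n); print(c,n,[(round(d["score"],2),toworld(c,d["at"],o).round(4)) for d in r[:2]])
  p=proj(c,[.53,.28,.12]).astype(int); z=im[max(p[1]-60,0):p[1]+60,max(p[0]-60,0):p[0]+60]
  cv2.imwrite(f"pics/{c}16z.png",cv2.resize(z,None,fx=5,fy=5,interpolation=cv2.INTER_NEAREST))
E
```

```text
time_s: 27.8
tool_pos: [0.5324, 0.376, 0.1]
tool_rot: [70.5, 88.7, -19.8]
force: [-0.7, -0.6, -1.5]
grip_width: 0.0211
[0.5324 0.376  0.1   ] [-0.7247 -0.5884 -1.5434] [-0.0126  0.1293 -0.0619]
[[ 0.0217  0.9998 -0.0045]
 [-0.0078 -0.0043 -1.    ]
 [-0.9997  0.0218  0.0077]]
scene bar_mid [(0.45, array([0.5338, 0.2771, 0.125 ]))]
scene bar_tip [(0.44, array([0.5316, 0.1988, 0.1226]))]
scene tee_center [(0.74, array([0.5221, 0.2798, 0.1119])), (0.18, array([0.529 , 0.2013, 0.1254]))]
scene bar_handle [(0.16, array([ 0.3592, -0.2393,  0.001 ]))]
side bar_mid [(0.51, array([0.5281, 0.2753, 0.1253]))]
side bar_tip [(0.53, array([0.5285, 0.202 , 0.1152]))]
side tee_center [(0.86, array([0.5266, 0.2815, 0.1078])), (0.57, array([0.5239, 0.2827, 0.1125]))]
side bar_handle [(0.52, array([0.5303, 0.3729, 0.1179])), (0.43, array([0.5256, 0.2798, 0.1093]))]
```

View pics/side16z.png

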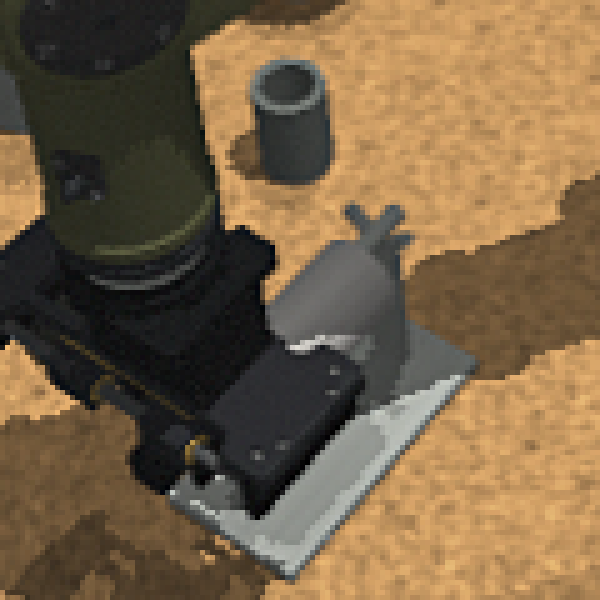

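View pics/scene16z.png

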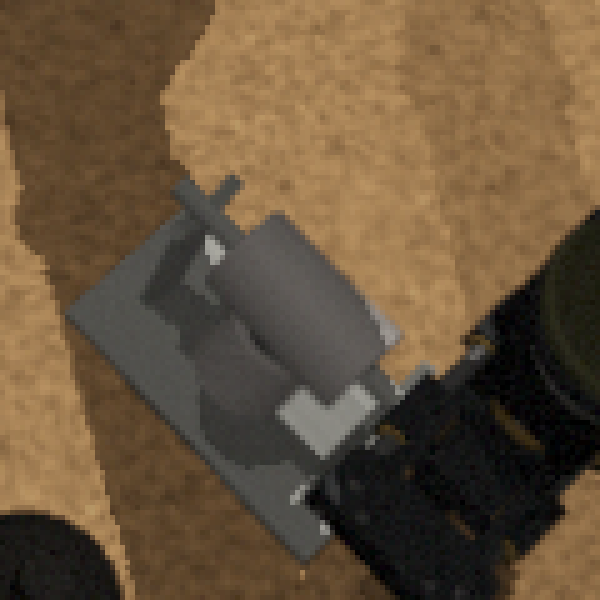

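```bash
python3 -m pendant '{"xyz":[[0,0,-0.002],[0,0,-0.001],[0,0,0],[0,0,0]],"turn":[0,0,0,0]}'
python3 - <<'E'
from h import *
o=readout.get_obs();print(o["tool_pos"],o["force"],o["wrist_torque"])
E
```

```text
time_s: 28.8
tool_pos: [0.5324, 0.376, 0.0997]
tool_rot: [68.7, 88.6, -21.6]
force: [-1.4, -1.6, 1.3]
grip_width: 0.0215
[0.53244048 0.375957   0.09967871] [-1.43020418 -1.56048651  1.32849747] [-0.17686366  0.29452843 -0.0812593 ]
```

```bash
python3 -m pendant '{"xyz":[[0,0,0],[0,0,0],[0,0,0],[0,0,0],[0,0,0],[0,0,0]],"turn":[0,0,0,0,0,0]}' 0.6
python3 - <<'E'
from h import *
np.set_printoptions(precision=4,suppress=True)
o=readout.get_obs();print(o["tool_pos"],o["force"],o["wrist_torque"],o["grip_width"])
snap("wrist","w17"); snap("side","s17")
E
```

```text
time_s: 29.55
tool_pos: [0.534, 0.3765, 0.0992]
tool_rot: [74.6, 88.5, -15.6]
force: [-0.2, 0.1, -0.2]
grip_width: 0.052
[0.534  0.3765 0.0992] [-0.1861  0.0754 -0.2261] [-0.0013 -0.0934  0.0311] 0.05200305236468798
```

View pics/w17.png

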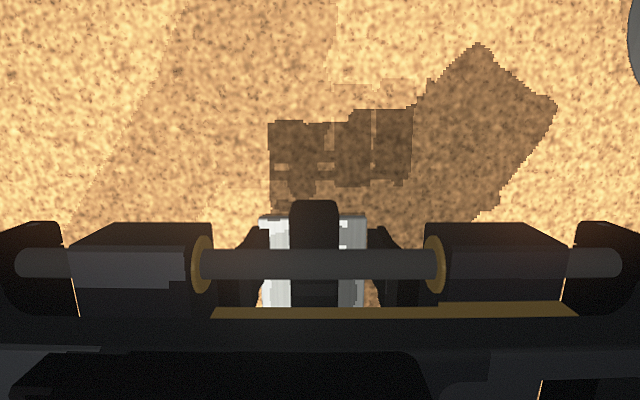

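Handle (about column 314) sits free between the open fingers (inner sides at about 262 and 370). I'll back straight up.

```bash
python3 -m pendant '{"xyz":[[-0.001,0,0.015],[0,0,0.03],[0,0,0.04],[0,0.01,0.04],[0,0.03,0.04],[0,0.04,0.02],[0,0.03,0],[0,0,0],[0,0,0]],"turn":[0,0,0,0,0,0,0,0,0]}'
python3 - <<'E'
from h import *
np.set_printoptions(precision=4,suppress=True)
o=readout.get_obs();print(o["tool_pos"],o["force"],o["wrist_torque"],o["grip_width"])
for c in ["scene","side"]:
  im=snap(c,c+"18")[...,::-1]
  for n in ["bar_mid","bar_tip","bar_handle","tee_center","rack_seat","elbow_center","sleeve_center"]:
    r=pinpoint(c,n); print(c,n,[(round(d["score"],2),toworld(c,d["at"],o).round(4)) for d in r[:2]])
  p=proj(c,[.53,.28,.1]).astype(int); z=im[max(p[1]-60,0):p[1]+60,max(p[0]-60,0):p[0]+60]
  cv2.imwrite(f"pics/{c}18z.png",cv2.resize(z,None,fx=5,fy=5,interpolation=cv2.INTER_NEAREST))
E
```

```text
time_s: 30.78
tool_pos: [0.5319, 0.4885, 0.3003]
tool_rot: [88.4, 88.3, -2.0]
force: [1.3, -0.9, 0.3]
grip_width: 0.052
[0.5319 0.4885 0.3003] [ 1.3366 -0.8915  0.3172] [ 0.0164 -0.0227  0.0141] 0.05198370272616144
scene bar_mid []
scene bar_tip [(0.96, array([0.5311, 0.1998, 0.1192])), (0.36, array([0.5288, 0.3768, 0.1204]))]
scene bar_handle [(0.92, array([0.5258, 0.3755, 0.1193])), (0.27, array([0.5229, 0.28  , 0.1148]))]
scene tee_center [(0.7, array([0.5201, 0.2779, 0.1112]))]
scene rack_seat []
scene elbow_center [(0.83, array([ 0.613 , -0.2914,  0.0339])), (0.72, array([ 0.5596, -0.2853,  0.0001]))]
scene sleeve_center [(0.74, array([0.6783, 0.1264, 0.0354]))]
side bar_mid [(0.69, array([0.5326, 0.2748, 0.122 ]))]
side bar_tip [(0.59, array([0.5276, 0.1967, 0.1137])), (0.53, array([0.6745, 0.1271, 0.0309]))]
side bar_handle [(0.88, array([0.5306, 0.374 , 0.1194]))]
side tee_center [(0.85, array([0.5259, 0.282 , 0.1083]))]
side rack_seat [(0.63, array([0.5313, 0.2758, 0.1193]))]
side elbow_center [(0.55, array([ 0.3594, -0.2342,  0.001 ])), (0.52, array([ 0.6067, -0.2895,  0.0352]))]
side sleeve_center [(0.67, array([0.678 , 0.127 , 0.0328]))]
```

View pics/side18z.png

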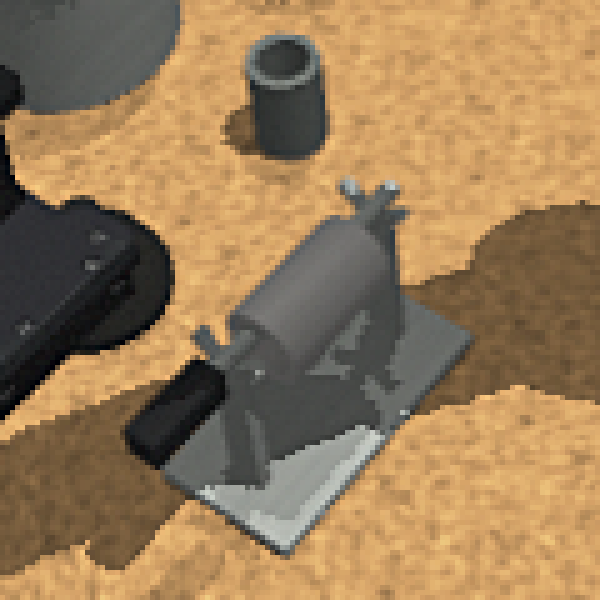

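View pics/scene18z.png

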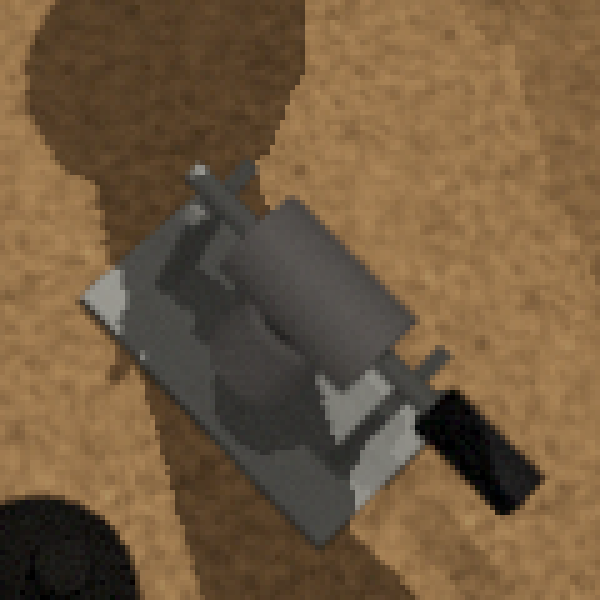

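View pics/scene18.png

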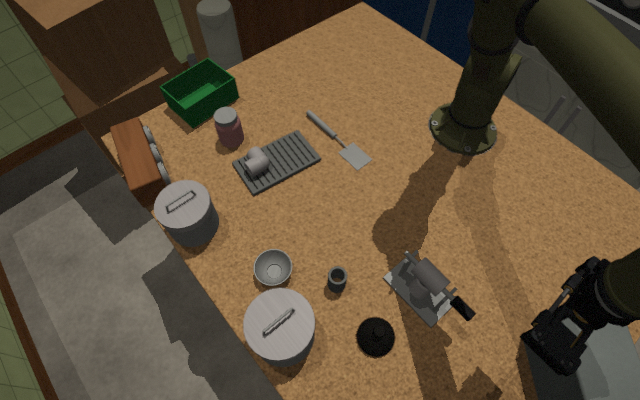

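```bash
python3 -m pendant '{"xyz":[[0,-0.02,0.03],[0,-0.02,0.02],[0,0,0],[0,0,0],[0,0,0],[0,0,0],[0,0,0],[0,0,0]],"turn":[0,0,0,0,0,0,0,0]}'
python3 - <<'E'
from h import *
np.set_printoptions(precision=4,suppress=True)
o=readout.get_obs();print(o["tool_pos"],o["force"],o["joint_velocities"])
a=cv2.imread("pics/scene18.png").astype(int)
b=snap("scene","c19")[...,::-1].astype(int)
d=abs(a-b).max(-1); p=proj("scene",[.53,.28,.1]).astype(int)
print(d[p[1]-45:p[1]+45,p[0]-45:p[0]+30].max(), (d[p[1]-45:p[1]+45,p[0]-45:p[0]+30]>40).sum())
for n in ["tee_center","bar_handle","bar_tip","mask","jar","dish","spatula"]:
  r=pinpoint("scene",n); print(n,[(round(d["score"],2),toworld("scene",d["at"],o).round(4)) for d in r[:1]])
z=b[p[1]-60:p[1]+60,p[0]-60:p[0]+60].astype(np.uint8)
cv2.imwrite("pics/c19z.png",cv2.resize(z,None,fx=5,fy=5,interpolation=cv2.INTER_NEAREST))
E
```

```text
time_s: 32.58
tool_pos: [0.53, 0.4488, 0.3468]
tool_rot: [82.5, 88.6, -7.7]
force: [0.3, 0.7, -0.1]
grip_width: 0.0524
[0.53   0.4488 0.3468] [ 0.2879  0.7374 -0.1107] [-0.1674  0.1668  0.0045  0.0596 -0.0034  0.013  -0.0687]
82 349
tee_center [(0.68, array([0.5245, 0.2796, 0.1143]))]
bar_handle [(0.81, array([0.5284, 0.3791, 0.1181]))]
bar_tip [(0.56, array([0.5265, 0.1987, 0.1208]))]
mask [(0.74, array([ 0.694 ,  0.2836, -0.0026]))]
jar [(0.6, array([ 0.6159, -0.4563,  0.0013]))]
dish []
spatula [(0.61, array([ 0.3615, -0.2382, -0.0006]))]
```

View pics/c19z.png

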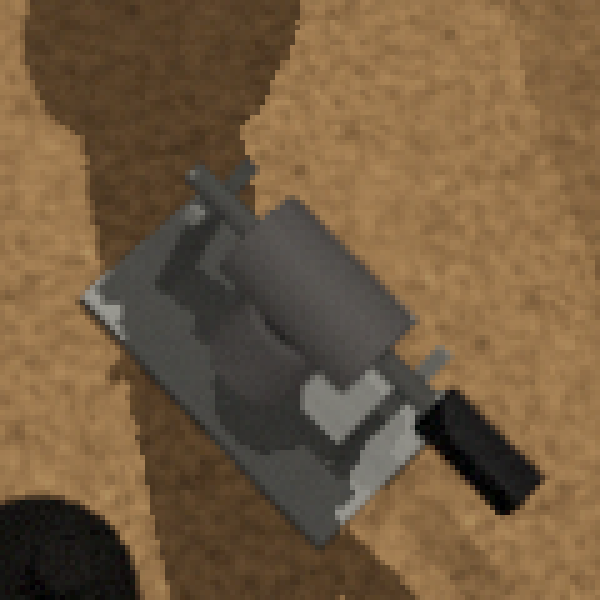

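Nothing moved between the two pictures except shadows. The bar lies in both notches (tip end about (215,185), handle end about (420,385)). The tee hangs between the uprights with a gap at each end. I'm handing in.

```bash
python3 -c "
from cell import sign_off
print(sign_off())"
```

```text
the job is handed in; nothing more can be done
None
```

I took the bar off the stand by its handle, threaded it through the tee, and lifted and carried the tee on it. I then lowered the bar into both notches, let go, backed away and handed in at about 33 s. I got no verdict from the hand-in.

**Seating:** Before I let go, the wrist moment had fallen away and the stand was pushing back up, so the bar was resting in both notches. In the last pictures, the bar's middle is about 1 to 4 mm from the seat along the bar and about level with it.

**Tee:** It sits about 3 to 5 mm from mid-shaft along the bar, with a gap to both uprights. It is not hanging straight down. Friction holds it swung with the branch towards +x, its bore centre 5 to 12 mm in x from the bar's axis, which is inside the 16 mm limit.

**At rest:** Two pictures of the stand about 1.8 s apart look the same apart from shadows. The raw pixel difference was not zero; I put that down to the shadows.

**Other objects:** The elbow, sleeve, mask, jar and spatula show no movement beyond the few millimetres of measurement error. The dish was not detected in the last picture, but it looks in place.

**Doubtful points:**
- The cameras disagree by 2 to 5 mm in x for the bar and the tee.
- After my first grasp the measured tool height read about 7 mm high on the handle, so I opened and re-gripped lower before lifting.

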